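# Reseat the lamp in a microscope lamp house

### The job

The lamp in the microscope lamp house has sprung out of its bayonet socket. Swing the latch lever clear of the cover, open the cover past upright, then take the lamp by its grip bar, push it straight down until it is fully home against the spring and, keeping it down, turn it a quarter turn clockwise (seen from above) to its stop. Finish while still gripping the lamp and holding it pressed fully home, with everything else on the bench left where it stands.

Things in the scene. Friction and masses are not known exactly. Their poses are not given: they have to be found in the camera images.
- house: lamp house fixed to the bench: open-topped grey metal box 170 x 170 mm, walls 5 mm, rim 87 mm up, with hinged cover. Origin: centre of its underside. x points from the front (vent slots, towards the robot) to the hinge side, y to the side with the latch bracket (45 mm wide block, 85 mm tall), z up. Lens tube 56 mm across, 35 mm long on the -y side. Fittings by the hinge wall inside: at most 45 mm tall.
- latch_pivot (a point): upright pivot axis of the latch, at the underside of its arm, outside the +y wall: house x -10, y 110, z 97 mm.
- latch_post (a point): round upright black post on the latch, 12 mm diameter, 34 mm tall, 60 mm from the pivot axis; pinch it or push it sideways. This point: on its axis in mid-height, 25 mm above the arm's underside, 122 mm above the bench; moves with the latch. The latch arm is flat steel, 14 mm wide, 8 mm thick, 4 mm above the cover, and turns level.
- latch (a joint): latch angle, rad. 0: arm points in over the cover (house -y) and bars it. Grows as the arm swings clockwise seen from above, by way of the front: at 1.57 it points to house -x, beside the box, clear of the cover; stop at 2.0. Starts at 0 to 0.25; stays where left (about 1 N at the post moves it). It bars the cover below about 1.3.
- lid_hinge (a point): the cover's hinge line (along house y) at its middle: house x 85, y 0, z 87 mm. The cover is a grey frame with a clear window, 170 x 172 mm, 6 mm thick, lying on the rim when shut.
- lid_bar (a point): middle of the cover's pull bar: round steel, 10 mm diameter, along house y, 90 mm long, on two side arms, 215 mm from the hinge. Shut: 90 mm above the bench (3 mm above the hinge line) at house x -130, with a 40 mm gap to the cover's edge (there open the fingers at most 50 mm). Moves with the cover; upright, the bar is on top, so it can be held from above all the way.
- lid (a joint): cover angle, rad. 0 shut, grows as the bar swings up and over away from the front; 1.57 upright, stop at 1.9. A stiff hinge: stays where left; lifting the bar takes about 3 N. At 1.6 or more there is room above the lamp.
- socket (a point): centre of the flat top face of the round bayonet socket inside the house (77 mm across): house x -25, y 0, z 36 mm. Its 39 mm hole has two notches, along house +x and -x, for the lamp's ears, and a brass spring plunger below.
- lamp: lamp, about 140 g, loose and upright in the socket, sprung up: brass barrel 36 mm diameter with two ears along its x (54 mm over both), white collar 44 mm diameter, black grip bar on top. Origin: centre of the barrel's underside. It can turn only within 2 mm of home, clockwise from above, to a stop at 1.6 to 1.7 rad; the other way is blocked. If let go then, the spring lifts it 6 mm.
- lamp_grip (a point): centre of the lamp's grip bar: 40 mm long (lamp x), 16 mm thick (lamp y), 30 mm tall; its foot, 15 mm below this point, is the collar's top; the collar's underside is 20 mm below. At the start 66 mm above the bench, over the socket's centre (30 mm above its face), x along house x. 10 mm lower it is home: collar on the socket's face, a hard stop. Turned, the bar lies along house y.
- plunger (a joint): how far the spring plunger under the lamp is pressed down, m: 0 at the start, 0.010 with the lamp home. It takes about 6 N at first, 15 N at home.
- dish: shallow glass dish, 90 mm across, 16 mm tall, a bystander. Origin: centre of its underside.
- beaker: open glass beaker, 68 mm across, 85 mm tall, a bystander. Origin: centre of its underside.
- jar: amber glass jar with black cap, 54 mm across, 90 mm tall, a bystander. Origin: centre of its underside.
- slide_box: grey plastic slide box, 100 x 80 x 35 mm, a bystander. Origin: centre of its underside.
- tube: standing white plastic tube, 30 mm across, 100 mm tall, a bystander. Origin: centre of its underside.

How it is judged:
By the outcome, as a careful person would: the job done as asked, in the order asked, and still so for the second after the job is handed in, while the arm keeps its last pose, push and grip.
It also fails if it takes over 72 s, if anything falls off the work surface, if the arm or the gripper's body presses on something with over 40 N, if the wrist force passes 120 N, or if a joint passes its speed limit or range.

### The arm

A 6-joint arm with a two-finger parallel gripper is mounted at the origin on the work surface. World frame = base frame: x ahead of the robot, y to its left, z up, the work surface at z = 0. Lengths are in m, angles in rad, forces in N, time in s.
With the tool pointing down it reaches from about 0.325 to 0.925 m from the base axis. Payload 3.1 kg.
Tool frame: the origin (TCP) lies at the very end of the fingers, on their centre line; the grasp point (between the pads) lies 19 mm behind it; z points along the fingers, y is the line along which they close (so a half turn about z gives the same grasp; the last joint's range is limited). The gripper opens to 85 mm and grips with 20 to 120 N. Pads are 22 mm wide; open, the fingers measure 114 mm over their backs; the gripper's body (76 mm by 85 mm) begins 54 mm behind the grasp point. The pads swing forward as they close: fully open they stand 13 mm farther back than shut.
Start: joints at [1.009, 0.217, 1.613, -0, 1.311, -0.112], TCP at [0.272, 0.563, 0.231] pointing down, gripper open.
Joint ranges: [-2.75, 2.75], [-0.78, 2.1], [0.31, 2.55], [-1.13, 4.27], [0.13, 2.63], [-2.58, 2.58]. Speed limits (rad/s): [2.79, 2.79, 3.14, 3.14, 3.14, 3.14].

### API

Orientations are given as a unit quaternion [w, x, y, z].
In Python, from rig import state, read_camera, hand_in gives the robot as it stands.
- The arm moves only by the tool servo_tool, never from a script. Its argument "targets" is a list of rows, each an object of numbers: "x", "y", "z": the shift along the tool's x, y, z in m; "wx", "wy", "wz": the turn, a rotation vector about the tool's x, y, z in rad. A call has 1 to 20 rows; each row shifts and turns the commanded pose from where the row before left it, along the tool's axes as they then stand; what a row does not reach is not made up. A row lasts 1/12 s, in which the tool goes at most 41.7 mm and 7.16 degrees, less where a joint would pass 70% of its speed; a pose out of reach is approached as far as the arm can. A call is refused whole if a number of a shift passes 0.0417 or a number of a turn 0.125, either way. A call with a gripper value outside its range is refused whole. "hand" is the closure, from -1 (fully open) to 1 (shut), set as the call begins (left out, the last holds). The fingers move at their own pace and stop on an object; "newtons" is the grip in N (left out, the last holds). Time passes only in rows, so rows that do not move let the fingers close. It gives the time, the measured TCP pose, the force, the opening and the grip force at its end, in the units of the state.
- state(): the state, without advancing time (a new reading comes with each control period).
- read_camera(name): name is "scene" or "top" or "wrist"; returns a dict with "color" (480x640x3 uint8, red, green, blue), "intrinsics" (3x3 intrinsics, pixels), "xyz" and "rotation" of the camera in the world. Camera axes: x right, y down, z forward; pixel columns grow to the right and rows downward; lengths in m; the calibration is good to about 2 mm. The wrist camera is an equidistant fisheye: a pixel r from the principal point sees the ray r / f radians off the axis. A picture is of the moment at which its call begins. There is no depth.
- hand_in(): hands the job in; it is judged then, once.
The state is a dict: "time_s": time; "qpos": joint angles; "joint_velocities": joint speeds; "joint_torque": joint torques, N m; "ee_pos": TCP position; "tool_rot": TCP orientation; "ft_force": force on the tool from outside, world axes, zero at the start; "moment": the same for the moment, N m; "width": finger opening in m; "finger_force": force on a finger pad.
Only numpy, scipy, OpenCV 4.12 (cv2) and the standard library are available. Lean on these libraries where they do the work, as an engineer would, in place of code of your own. Each camera call takes 0.05 s, during which the arm holds its last target. There are 200 camera calls.

## Working session

There is one attempt and no reset: what is moved stays moved. The work goes in short steps, Python scripts to look and compute and a tool call to move; the robot and the scene stay as the last step left them, time stands still between calls to the robot, and variables do not carry over. Pictures are saved under pics/ and viewed, at most 10 in all, crops included, and the job is handed in when it is done.

Besides the shell and the picture viewer there is one more tool, called after ">>>" as name(argument=value, ...) on one line, values as JSON. servo_tool: Moves the arm, as the interface text tells. Its arguments: {"type":"object","properties":{"targets":{"type":"array"},"hand":{"type":"number"},"newtons":{"type":"number"}},"required":["targets"]}

```bash
mkdir -p pics; python3 - <<'E'
from rig import state, read_camera
import cv2,numpy as np
print(state())
for n in("top","scene"):
    c=read_camera(n);cv2.imwrite(f"pics/{n}0.png",c["color"][:,:,::-1])
    print(n,c["intrinsics"],c["xyz"],c["rotation"])
E
```

```text
{'time_s': 0.0, 'qpos': array([ 1.00878298e+00,  2.17817619e-01,  1.61493794e+00, -6.56090371e-06,
        1.31129216e+00, -1.12232129e-01]), 'joint_velocities': array([-4.37021250e-04,  7.58164938e-04,  5.28504341e-05,  1.28716838e-03,
       -4.05982339e-04, -5.92091604e-04]), 'joint_torque': array([ 6.87579086e-04, -3.96831679e+01, -3.03856659e+01, -7.87871954e-05,
        9.45018284e-03,  1.20567765e-05]), 'ee_pos': array([0.27129029, 0.56214045, 0.22992692]), 'tool_rot': array([-4.03044200e-04,  2.22998737e-01,  9.74817961e-01, -1.15948504e-03]), 'ft_force': array([1.38158049, 0.04114479, 0.62298893]), 'moment': array([ 0.00508649,  0.04861344, -0.03648347]), 'finger_force': 0.0, 'width': 0.08558013679357326}
top [[481.12472892   0.         319.67762296]
 [  0.         481.12472892 232.87348391]
 [  0.           0.           1.        ]] [0.29513946 0.01198076 1.45760811] [ 0.07705084 -0.67618565  0.72815977 -0.08136018]
scene [[472.89491131   0.         320.58597851]
 [  0.         472.89491131 237.29849084]
 [  0.           0.           1.        ]] [1.45522115 0.23127474 0.71160885] [-0.28620351  0.55852082  0.6862457  -0.3677076 ]
```

View pics/top0.png

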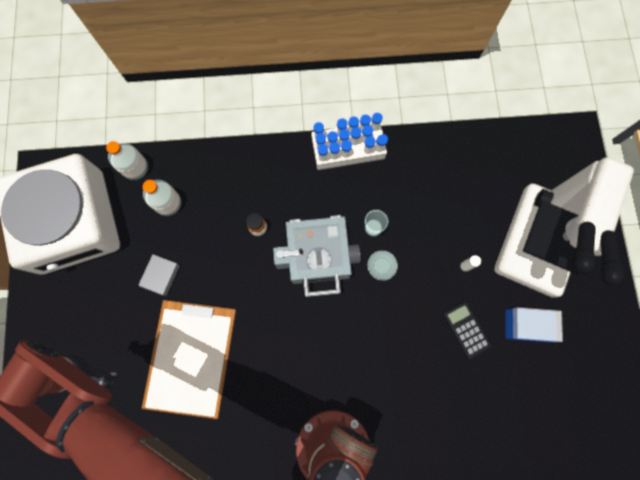

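View pics/scene0.png

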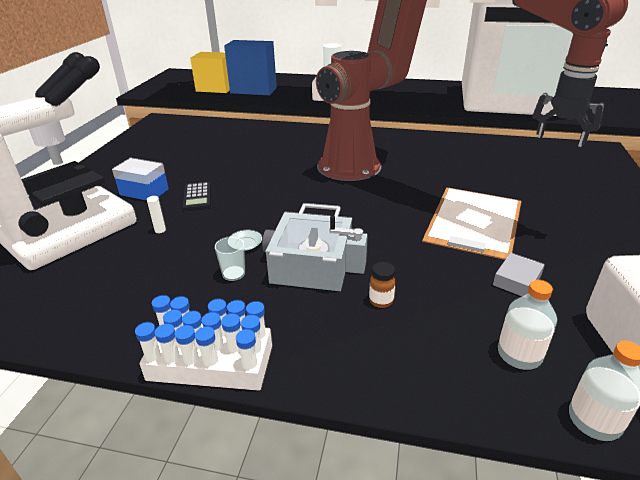

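The top view shows the house around (319,250), its bar at (322,292), the latch post near (283,254), the jar at (257,224), the beaker at (376,222) and the dish at (382,265). The scene view agrees. I'll enlarge both around the house.

```bash
python3 - <<'E'
import cv2
a=cv2.imread("pics/top0.png")[205:305,240:400];cv2.imwrite("pics/topc.png",cv2.resize(a,None,fx=5,fy=5,interpolation=cv2.INTER_CUBIC))
a=cv2.imread("pics/scene0.png")[195:315,210:410];cv2.imwrite("pics/scenec.png",cv2.resize(a,None,fx=4,fy=4,interpolation=cv2.INTER_CUBIC))
E
```

```text
(no output)
```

View pics/topc.png

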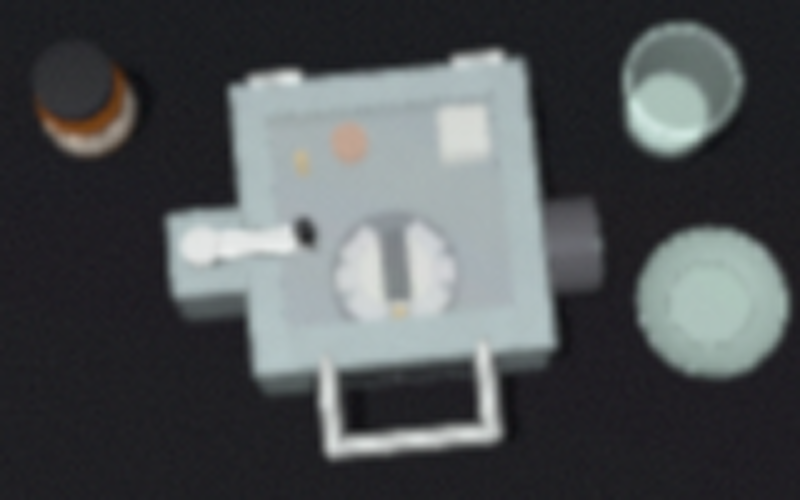

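View pics/scenec.png

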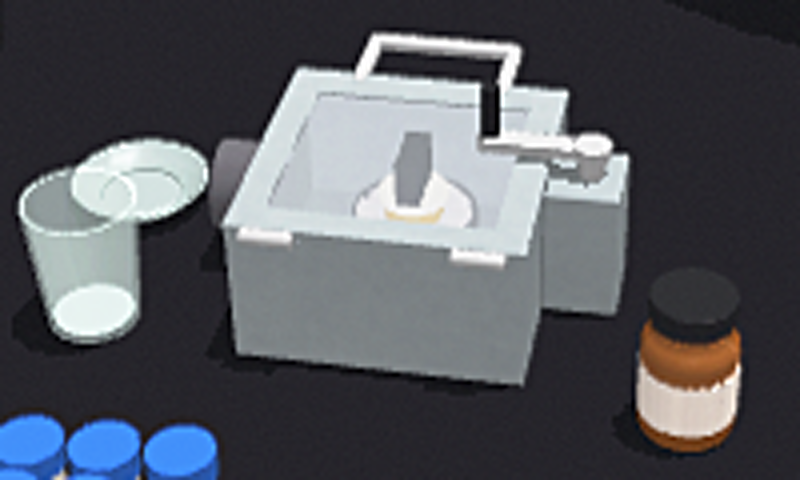

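The crops show the cover corners, pull bar, latch post (nearly over the cover) and the lamp's grip bar clearly. Next I'll fit the house pose from these points in both views.

```bash
cat > h.py <<'E'
import numpy as np,json
from scipy.spatial.transform import Rotation as R
from scipy.optimize import least_squares
def rot(q): return R.from_quat(np.asarray(q)[[1,2,3,0]])
def proj(c,P):
    p=rot(c["rotation"]).inv().apply(np.atleast_2d(P)-c["xyz"]);K=np.asarray(c["intrinsics"])
    return p[:,:2]/p[:,2:]*K[0,0]+K[:2,2]
def H2W(h,P): return R.from_euler("z",h[2]).apply(np.atleast_2d(P))+[h[0],h[1],0]
def latch(a,z=122): # post in house
    return np.array([-10-60*np.sin(a),110-60*np.cos(a),z])/1000
def W2T(s,P=None,d=None): # world point / direction -> tool axes relative to TCP
    r=rot(s["tool_rot"]).inv()
    return r.apply(np.asarray(P)-s["ee_pos"]) if d is None else r.apply(d)
E
python3 - <<'E'
from h import *
from rig import read_camera
T,S=read_camera("top"),read_camera("scene")
tp=[((230,85),(85,86,93)),((525,60),(85,-86,93)),((557,347),(-85,-86,93)),((258,373),(-85,86,93)),((333,450),(-130,45,90)),((500,435),(-130,-45,90)),((203,246),(-10,110,108))]
sp=[((300,67),(-85,-86,93)),((568,92),(-85,86,93)),((528,255),(85,86,93)),((222,225),(85,-86,93)),((523,385),(85,85,0)),((238,353),(85,-85,0)),((375,40),(-130,-45,90)),((520,47),(-130,45,90))]
tu=np.array([a for a,_ in tp])/5+[240,205]-.4;su=np.array([a for a,_ in sp])/4+[210,195]-.375
tP=np.array([b for _,b in tp])/1e3;sP=np.array([b for _,b in sp])/1e3
def f(v): return np.r_[(proj(T,H2W(v,tP))-tu).ravel(),(proj(S,H2W(v,sP))-su).ravel(), (proj(T,H2W(v,latch(v[3],139)))-(np.array([304,230])/5+[240,205]-.4)).ravel(),(proj(S,H2W(v,latch(v[3],139)))-(np.array([491,84])/4+[210,195]-.375)).ravel()]
r=least_squares(f,[.45,0,0,.1],loss="soft_l1");print(r.x);print(f(r.x).reshape(-1,2).round(2))
h=r.x
for n,P in dict(post=latch(h[3]),pivot=[-.01,.11,.097],bar=[-.13,0,.09],lamp=[-.025,0,.066],hinge=[.085,0,.087]).items(): print(n,H2W(h,P).round(4))
json.dump(list(h),open("house.json","w"))
E
```

```text
[0.56304238 0.00139246 0.02558635 0.03529082]
[[-0.18  0.52]
 [-0.72 -0.15]
 [-0.55 -0.21]
 [-0.8   0.56]
 [ 0.04 -0.39]
 [-1.78 -0.55]
 [-0.77  0.03]
 [-0.8  -0.18]
 [-0.06 -0.67]
 [-0.57 -0.4 ]
 [-0.35 -0.5 ]
 [-0.02 -0.36]
 [-0.57 -0.34]
 [ 0.24 -0.07]
 [-1.64  1.  ]
 [-0.41 -0.14]
 [-0.25 -0.37]]
post [[0.5496 0.0511 0.122 ]]
pivot [[0.5502 0.1111 0.097 ]]
bar [[ 0.4331 -0.0019  0.09  ]]
lamp [[0.5381 0.0008 0.066 ]]
hinge [[0.648  0.0036 0.087 ]]
```

>>> servo_tool(targets=[{"wz": 0.12}, {"wz": 0.12}, {"wz": 0.12}, {"wz": 0.12}, {"wz": 0.12}, {"wz": 0.12}, {"wz": 0.12}, {"wz": 0.12}, {"wz": 0.12}, {"wz": 0.014}])

```text
invalid input at $.targets[0]: expected keys x, y, z, wx, wy, wz
```

>>> servo_tool(targets=[{"x": -0.0345, "y": 0.0176}, {"x": -0.0345, "y": 0.0176}, {"x": -0.0345, "y": 0.0176}, {"x": -0.0345, "y": 0.0176}, {"x": -0.0345, "y": 0.0176}, {"x": -0.0345, "y": 0.0176}, {"x": -0.0345, "y": 0.0176}, {"x": -0.0345, "y": 0.0176}, {"x": -0.0345, "y": 0.0176}, {"x": -0.0345, "y": 0.0176}, {"x": -0.0345, "y": 0.0176}, {"x": -0.0345, "y": 0.0176}, {"x": -0.0345, "y": 0.0176}, {"x": -0.0345, "y": 0.0176}, {"x": -0.0345, "y": 0.0176}, {}, {}, {}])

```text
invalid input at $.targets[0]: expected keys x, y, z, wx, wy, wz
```

```bash
python3 - <<'E'
from h import *
from rig import state, read_camera
import cv2
s=state();c=read_camera("wrist");cv2.imwrite("pics/w1.png",c["color"][:,:,::-1])
np.savez("w1.npz",K=c["intrinsics"],xyz=c["xyz"],q=c["rotation"])
print(s["time_s"],s["ee_pos"],rot(s["tool_rot"]).as_matrix().round(3),s["qpos"].round(3),c["intrinsics"],c["xyz"],rot(c["rotation"]).as_matrix().round(3),s["ft_force"])
E
```

```text
0.2 [0.27147302 0.56238783 0.23043726] [[-0.901  0.435 -0.001]
 [ 0.435  0.901 -0.001]
 [ 0.    -0.002 -1.   ]] [ 1.009  0.217  1.614 -0.     1.311 -0.112] [[371.64829954   0.         312.95727234]
 [  0.         371.64829954 241.10888262]
 [  0.           0.           1.        ]] [0.20248923 0.5952425  0.37403638] [[ 0.434  0.86   0.268]
 [ 0.901 -0.414 -0.132]
 [-0.002  0.298 -0.954]] [ 0.26004411 -0.13362396 -1.1571735 ]
```

View pics/w1.png

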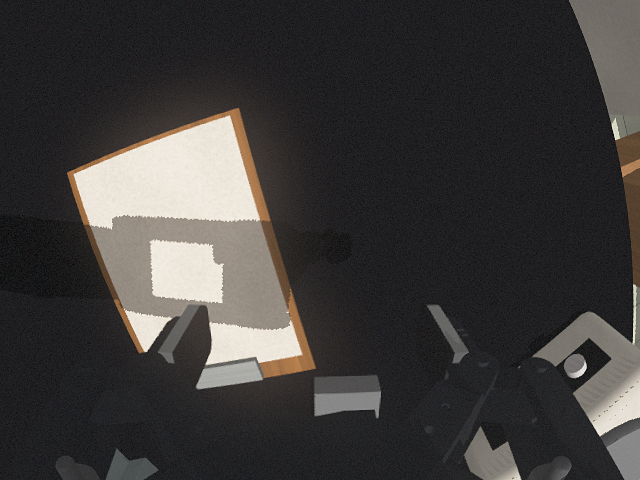

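The rows need all six keys, so the arm hasn't moved; this picture only shows the clipboard and the slide box at about (347,395).

>>> servo_tool(targets=[{"x": 0, "y": 0, "z": 0, "wx": 0, "wy": 0, "wz": 0.12}, {"x": 0, "y": 0, "z": 0, "wx": 0, "wy": 0, "wz": 0.12}, {"x": 0, "y": 0, "z": 0, "wx": 0, "wy": 0, "wz": 0.12}, {"x": 0, "y": 0, "z": 0, "wx": 0, "wy": 0, "wz": 0.12}, {"x": 0, "y": 0, "z": 0, "wx": 0, "wy": 0, "wz": 0.12}, {"x": 0, "y": 0, "z": 0, "wx": 0, "wy": 0, "wz": 0.12}, {"x": 0, "y": 0, "z": 0, "wx": 0, "wy": 0, "wz": 0.12}, {"x": 0, "y": 0, "z": 0, "wx": 0, "wy": 0, "wz": 0.12}, {"x": 0, "y": 0, "z": 0, "wx": 0, "wy": 0, "wz": 0.12}, {"x": 0, "y": 0, "z": 0, "wx": 0, "wy": 0, "wz": 0.014}])

```text
time_s: 1.08
ee_pos: [0.2716, 0.5627, 0.2311]
tool_rot: [0.0, 0.698, 0.716, -0.0]
ft_force: [-0.5, 1.0, -0.2]
width: 0.0856
finger_force: 0.0
```

>>> servo_tool(targets=[{"x": -0.0345, "y": 0.0176, "z": 0, "wx": 0, "wy": 0, "wz": 0}, {"x": -0.0345, "y": 0.0176, "z": 0, "wx": 0, "wy": 0, "wz": 0}, {"x": -0.0345, "y": 0.0176, "z": 0, "wx": 0, "wy": 0, "wz": 0}, {"x": -0.0345, "y": 0.0176, "z": 0, "wx": 0, "wy": 0, "wz": 0}, {"x": -0.0345, "y": 0.0176, "z": 0, "wx": 0, "wy": 0, "wz": 0}, {"x": -0.0345, "y": 0.0176, "z": 0, "wx": 0, "wy": 0, "wz": 0}, {"x": -0.0345, "y": 0.0176, "z": 0, "wx": 0, "wy": 0, "wz": 0}, {"x": -0.0345, "y": 0.0176, "z": 0, "wx": 0, "wy": 0, "wz": 0}, {"x": -0.0345, "y": 0.0176, "z": 0, "wx": 0, "wy": 0, "wz": 0}, {"x": -0.0345, "y": 0.0176, "z": 0, "wx": 0, "wy": 0, "wz": 0}, {"x": -0.0345, "y": 0.0176, "z": 0, "wx": 0, "wy": 0, "wz": 0}, {"x": -0.0345, "y": 0.0176, "z": 0, "wx": 0, "wy": 0, "wz": 0}, {"x": -0.0345, "y": 0.0176, "z": 0, "wx": 0, "wy": 0, "wz": 0}, {"x": -0.0345, "y": 0.0176, "z": 0, "wx": 0, "wy": 0, "wz": 0}, {"x": -0.0345, "y": 0.0176, "z": 0, "wx": 0, "wy": 0, "wz": 0}, {"x": 0, "y": 0, "z": 0, "wx": 0, "wy": 0, "wz": 0}, {"x": 0, "y": 0, "z": 0, "wx": 0, "wy": 0, "wz": 0}, {"x": 0, "y": 0, "z": 0, "wx": 0, "wy": 0, "wz": 0}])

```text
time_s: 2.58
ee_pos: [0.5492, 0.0528, 0.231]
tool_rot: [-0.001, 0.697, 0.717, -0.0]
ft_force: [-0.4, 1.2, -0.9]
width: 0.0852
finger_force: 0.0
```

```bash
python3 - <<'E'
from h import *
from rig import state, read_camera
import cv2
s=state();c=read_camera("wrist");cv2.imwrite("pics/w2.png",c["color"][:,:,::-1])
np.savez("w2.npz",K=c["intrinsics"],xyz=c["xyz"],q=c["rotation"])
print(s["time_s"],s["ee_pos"],rot(s["tool_rot"]).as_matrix().round(3),s["qpos"].round(3),s["ft_force"])
E
```

```text
2.5833 [0.54923515 0.05281644 0.23099531] [[-0.028  1.    -0.001]
 [ 1.     0.028  0.001]
 [ 0.001 -0.001 -1.   ]] [-3.200e-02  6.200e-02  1.787e+00  1.000e-03  1.293e+00 -6.000e-02] [-0.38981369  1.2077708  -0.89758226]
```

View pics/w2.png

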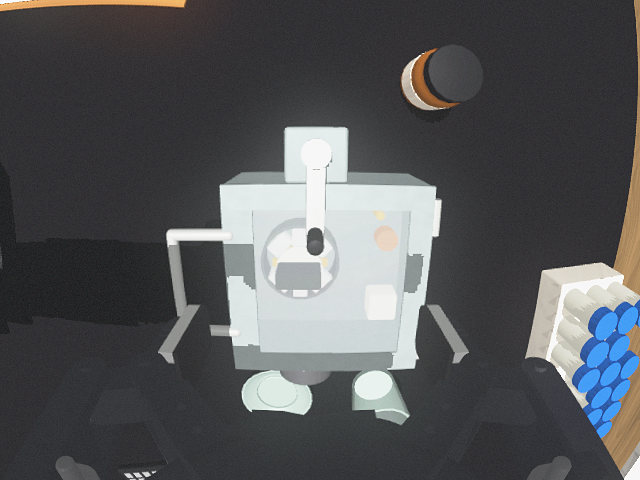

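The wrist view shows the latch pivot (316,152), the post top (315,237), the cover corners (221,186), (435,186), (232,369), (415,368) and the bar corner (172,235). I'll refit using the wrist camera.

```bash
cat >> h.py <<'E'
def fproj(c,P):
    p=rot(c["q"]).inv().apply(np.atleast_2d(P)-c["xyz"]);K=c["K"]
    rr=np.linalg.norm(p[:,:2],axis=1,keepdims=True)
    return p[:,:2]/rr*np.arctan2(rr,p[:,2:])*K[0,0]+K[:2,2]
E
python3 - <<'E'
from h import *
c=dict(np.load("w2.npz"))
W=[((221,186),(-85,86,93)),((435,186),(85,86,93)),((232,369),(-85,-86,93)),((415,368),(85,-86,93)),((316,152),(-10,110,109)),((173,236),(-130,45,90))]
u=np.array([a for a,_ in W]);P=np.array([b for _,b in W])/1e3
f=lambda v:np.r_[(fproj(c,H2W(v,P))-u).ravel(),(fproj(c,H2W(v,latch(v[3],139)))-[315,235]).ravel(),(fproj(c,H2W(v,latch(v[3],105)))-[316,250]).ravel()]
h0=json.load(open("house.json"));print(f(h0).reshape(-1,2).round(1))
r=least_squares(f,h0,loss="soft_l1");h=r.x;print(h,f(h).reshape(-1,2).round(1))
for h in(h0,h):
  for n,Q in dict(post=latch(h[3]),pivot=[-.01,.11,.097],bar=[-.13,0,.09],lamp=[-.025,0,.066]).items(): print(n,H2W(h,Q).round(4))
json.dump(list(h),open("house2.json","w"))
E
```

```text
[[ -0.3  -2.4]
 [  1.9  -0.8]
 [  4.5  -1.6]
 [  0.2  -1.5]
 [  1.5   0.8]
 [  0.3  -2.9]
 [ -0.7  11.3]
 [ -1.8 -17.7]]
[5.62431408e-01 1.02616056e-04 2.94986363e-02 6.79620916e-03] [[ -1.4  -0.3]
 [  0.7   0.3]
 [  4.3  -0.3]
 [ -0.2  -0.7]
 [ -0.1   2.6]
 [ -0.4  -0.8]
 [  0.6  13.3]
 [ -0.7 -16. ]]
post [[0.5496 0.0511 0.122 ]]
pivot [[0.5502 0.1111 0.097 ]]
bar [[ 0.4331 -0.0019  0.09  ]]
lamp [[0.5381 0.0008 0.066 ]]
post [[0.5506 0.0498 0.122 ]]
pivot [[0.5492 0.1098 0.097 ]]
bar [[ 0.4325 -0.0037  0.09  ]]
lamp [[ 0.5374 -0.0006  0.066 ]]
```

>>> servo_tool(targets=[{"x": -0.0023, "y": 0.001, "z": 0.03, "wx": 0, "wy": 0, "wz": 0}, {"x": 0, "y": 0, "z": 0.03, "wx": 0, "wy": 0, "wz": 0}, {"x": 0, "y": 0, "z": 0.03, "wx": 0, "wy": 0, "wz": 0}, {"x": 0, "y": 0, "z": 0.015, "wx": 0, "wy": 0, "wz": 0}, {"x": 0, "y": 0, "z": 0.013, "wx": 0, "wy": 0, "wz": 0}, {"x": 0, "y": 0, "z": 0, "wx": 0, "wy": 0, "wz": 0}, {"x": 0, "y": 0, "z": 0, "wx": 0, "wy": 0, "wz": 0}])

```text
time_s: 3.22
ee_pos: [0.5502, 0.0514, 0.1132]
tool_rot: [-0.0, 0.697, 0.717, -0.0]
ft_force: [-0.2, -0.6, 1.0]
width: 0.0853
finger_force: 0.0
```

>>> servo_tool(targets=[{"x": 0, "y": 0, "z": 0, "wx": 0, "wy": 0, "wz": 0}, {"x": 0, "y": 0, "z": 0, "wx": 0, "wy": 0, "wz": 0}, {"x": 0, "y": 0, "z": 0, "wx": 0, "wy": 0, "wz": 0}, {"x": 0, "y": 0, "z": 0, "wx": 0, "wy": 0, "wz": 0}, {"x": 0, "y": 0, "z": 0, "wx": 0, "wy": 0, "wz": 0}, {"x": 0, "y": 0, "z": 0, "wx": 0, "wy": 0, "wz": 0}, {"x": 0, "y": 0, "z": 0, "wx": 0, "wy": 0, "wz": 0}, {"x": 0, "y": 0, "z": 0, "wx": 0, "wy": 0, "wz": 0}, {"x": 0, "y": 0, "z": 0, "wx": 0, "wy": 0, "wz": 0}, {"x": 0, "y": 0, "z": 0, "wx": 0, "wy": 0, "wz": 0}, {"x": 0, "y": 0, "z": 0, "wx": 0, "wy": 0, "wz": 0}, {"x": 0, "y": 0, "z": 0, "wx": 0, "wy": 0, "wz": 0}], hand=1, newtons=20)

```text
time_s: 4.22
ee_pos: [0.5509, 0.0503, 0.1137]
tool_rot: [0.0, 0.697, 0.717, 0.0]
ft_force: [-1.2, -0.8, 4.9]
width: 0.0111
finger_force: 20.9
```

>>> servo_tool(targets=[{"x": 0.00036, "y": -0.0066, "z": 0, "wx": 0, "wy": 0, "wz": 0.11}, {"x": 0.00036, "y": -0.0066, "z": 0, "wx": 0, "wy": 0, "wz": 0.11}, {"x": 0.00036, "y": -0.0066, "z": 0, "wx": 0, "wy": 0, "wz": 0.11}, {"x": 0.00036, "y": -0.0066, "z": 0, "wx": 0, "wy": 0, "wz": 0.11}, {"x": 0.00036, "y": -0.0066, "z": 0, "wx": 0, "wy": 0, "wz": 0.11}, {"x": 0.00036, "y": -0.0066, "z": 0, "wx": 0, "wy": 0, "wz": 0.11}])

```text
time_s: 4.72
ee_pos: [0.5137, 0.062, 0.1137]
tool_rot: [0.0, 0.893, 0.449, 0.001]
ft_force: [0.3, 0.4, 3.1]
width: 0.0111
finger_force: 20.9
```

>>> servo_tool(targets=[{"x": 0.00036, "y": -0.0066, "z": 0, "wx": 0, "wy": 0, "wz": 0.11}, {"x": 0.00036, "y": -0.0066, "z": 0, "wx": 0, "wy": 0, "wz": 0.11}, {"x": 0.00036, "y": -0.0066, "z": 0, "wx": 0, "wy": 0, "wz": 0.11}, {"x": 0.00036, "y": -0.0066, "z": 0, "wx": 0, "wy": 0, "wz": 0.11}, {"x": 0.00036, "y": -0.0066, "z": 0, "wx": 0, "wy": 0, "wz": 0.11}, {"x": 0.00036, "y": -0.0066, "z": 0, "wx": 0, "wy": 0, "wz": 0.11}, {"x": 0.00036, "y": -0.0066, "z": 0, "wx": 0, "wy": 0, "wz": 0.11}, {"x": 0.00036, "y": -0.0066, "z": 0, "wx": 0, "wy": 0, "wz": 0.11}, {"x": 0.00036, "y": -0.0066, "z": 0, "wx": 0, "wy": 0, "wz": 0.11}, {"x": 0, "y": 0, "z": 0, "wx": 0, "wy": 0, "wz": 0}, {"x": 0, "y": 0, "z": 0, "wx": 0, "wy": 0, "wz": 0}, {"x": 0, "y": 0, "z": 0, "wx": 0, "wy": 0, "wz": 0}])

```text
time_s: 5.72
ee_pos: [0.4889, 0.114, 0.1137]
tool_rot: [-0.0, 1.0, -0.024, -0.0]
ft_force: [-1.6, 1.6, 5.1]
width: 0.011
finger_force: 21.1
```

>>> servo_tool(targets=[{"x": 0, "y": 0, "z": 0, "wx": 0, "wy": 0, "wz": 0}, {"x": 0, "y": 0, "z": 0, "wx": 0, "wy": 0, "wz": 0}, {"x": 0, "y": 0, "z": 0, "wx": 0, "wy": 0, "wz": 0}, {"x": 0, "y": 0, "z": 0, "wx": 0, "wy": 0, "wz": 0}, {"x": 0, "y": 0, "z": 0, "wx": 0, "wy": 0, "wz": 0}, {"x": 0, "y": 0, "z": 0, "wx": 0, "wy": 0, "wz": 0}, {"x": 0, "y": 0, "z": -0.015, "wx": 0, "wy": 0, "wz": 0}, {"x": 0, "y": 0, "z": -0.035, "wx": 0, "wy": 0, "wz": 0}, {"x": 0, "y": 0, "z": -0.035, "wx": 0, "wy": 0, "wz": 0}], hand=0)

```text
time_s: 6.47
ee_pos: [0.487, 0.1134, 0.1971]
tool_rot: [0.0, 1.0, -0.026, -0.003]
ft_force: [0.4, 0.4, 0.4]
width: 0.0429
finger_force: 0.0
```

>>> servo_tool(targets=[{"x": 0, "y": 0, "z": 0, "wx": 0, "wy": 0, "wz": -0.12}, {"x": 0, "y": 0, "z": 0, "wx": 0, "wy": 0, "wz": -0.12}, {"x": 0, "y": 0, "z": 0, "wx": 0, "wy": 0, "wz": -0.12}, {"x": 0, "y": 0, "z": 0, "wx": 0, "wy": 0, "wz": -0.12}, {"x": 0, "y": 0, "z": 0, "wx": 0, "wy": 0, "wz": -0.12}, {"x": 0, "y": 0, "z": 0, "wx": 0, "wy": 0, "wz": -0.12}, {"x": 0, "y": 0, "z": 0, "wx": 0, "wy": 0, "wz": -0.12}, {"x": 0, "y": 0, "z": 0, "wx": 0, "wy": 0, "wz": -0.12}, {"x": 0, "y": 0, "z": 0, "wx": 0, "wy": 0, "wz": -0.12}, {"x": 0, "y": 0, "z": 0, "wx": 0, "wy": 0, "wz": -0.12}, {"x": 0, "y": 0, "z": 0, "wx": 0, "wy": 0, "wz": -0.12}, {"x": 0, "y": 0, "z": 0, "wx": 0, "wy": 0, "wz": -0.12}, {"x": 0, "y": 0, "z": 0, "wx": 0, "wy": 0, "wz": -0.12}, {"x": 0, "y": 0, "z": 0, "wx": 0, "wy": 0, "wz": -0.09}, {"x": 0, "y": 0, "z": 0, "wx": 0, "wy": 0, "wz": 0}, {"x": 0, "y": 0, "z": 0, "wx": 0, "wy": 0, "wz": 0}])

```text
time_s: 7.8
ee_pos: [0.4889, 0.1136, 0.1982]
tool_rot: [-0.0, 0.698, 0.716, -0.0]
ft_force: [-0.1, 0.6, 0.3]
width: 0.0426
finger_force: 0.0
```

>>> servo_tool(targets=[{"x": -0.0287, "y": -0.0148, "z": 0, "wx": 0, "wy": 0, "wz": 0}, {"x": -0.0287, "y": -0.0148, "z": 0, "wx": 0, "wy": 0, "wz": 0}, {"x": -0.0287, "y": -0.0148, "z": 0, "wx": 0, "wy": 0, "wz": 0}, {"x": -0.0287, "y": -0.0148, "z": 0, "wx": 0, "wy": 0, "wz": 0}, {"x": 0, "y": 0, "z": 0, "wx": 0, "wy": 0, "wz": 0}, {"x": 0, "y": 0, "z": 0, "wx": 0, "wy": 0, "wz": 0}, {"x": 0, "y": 0, "z": 0, "wx": 0, "wy": 0, "wz": 0}])

```text
time_s: 8.38
ee_pos: [0.4332, -0.0026, 0.1985]
tool_rot: [0.0, 0.698, 0.716, 0.0]
ft_force: [-0.0, -0.5, 0.5]
width: 0.0426
finger_force: 0.0
```

```bash
python3 - <<'E'
from h import *
from rig import state, read_camera
import cv2
s=state();c=read_camera("wrist");c2=dict(K=c["intrinsics"],xyz=c["xyz"],q=c["rotation"])
im=c["color"][:,:,::-1].copy()
h=[.5626,.0007,.028]
for Q in([-.13,.045,.09],[-.13,0,.09],[-.13,-.045,.09],latch(1.66,139)):
    u=fproj(c2,H2W(h,Q))[0];print(u);cv2.circle(im,tuple(int(round(v)) for v in u),3,(0,0,255),1)
cv2.imwrite("pics/w3.png",im);print(s["ee_pos"])
E
```

```text
[312.44343815 173.79183572]
[312.62102326 237.12483471]
[312.78763916 294.60072669]
[421.68062611  62.01589241]
[ 0.43319747 -0.00264817  0.19850479]
```

View pics/w3.png

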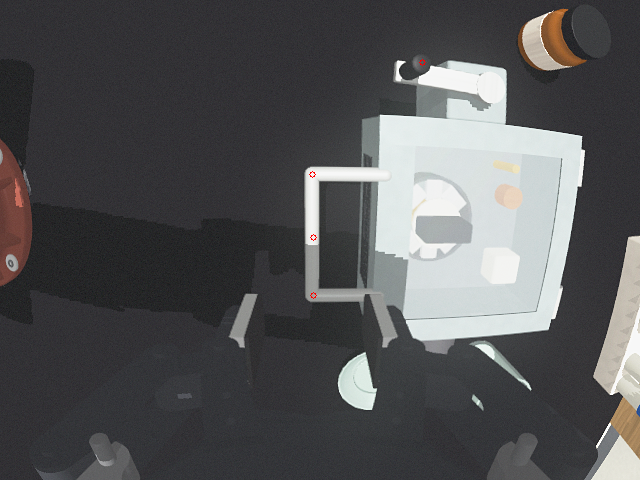

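The markers sit on the bar at (312,238), and the latch points out beside the box with its post at (421,66), clear of the cover. Next is gripping the bar.

>>> servo_tool(targets=[{"x": 0, "y": 0, "z": 0.03, "wx": 0, "wy": 0, "wz": 0}, {"x": 0, "y": 0, "z": 0.03, "wx": 0, "wy": 0, "wz": 0}, {"x": 0, "y": 0, "z": 0.03, "wx": 0, "wy": 0, "wz": 0}, {"x": 0, "y": 0, "z": 0.02, "wx": 0, "wy": 0, "wz": 0}, {"x": 0, "y": 0, "z": 0.016, "wx": 0, "wy": 0, "wz": 0}, {"x": 0, "y": 0, "z": 0, "wx": 0, "wy": 0, "wz": 0}, {"x": 0, "y": 0, "z": 0, "wx": 0, "wy": 0, "wz": 0}])

```text
time_s: 9.02
ee_pos: [0.4324, -0.0017, 0.0715]
tool_rot: [-0.001, 0.697, 0.717, -0.001]
ft_force: [0.1, -0.3, 1.1]
width: 0.0426
finger_force: 0.0
```

>>> servo_tool(targets=[{"x": 0, "y": 0, "z": 0, "wx": 0, "wy": 0, "wz": 0}, {"x": 0, "y": 0, "z": 0, "wx": 0, "wy": 0, "wz": 0}, {"x": 0, "y": 0, "z": 0, "wx": 0, "wy": 0, "wz": 0}, {"x": 0, "y": 0, "z": 0, "wx": 0, "wy": 0, "wz": 0}, {"x": 0, "y": 0, "z": 0, "wx": 0, "wy": 0, "wz": 0}, {"x": 0, "y": 0, "z": 0, "wx": 0, "wy": 0, "wz": 0}, {"x": 0, "y": 0, "z": 0, "wx": 0, "wy": 0, "wz": 0}, {"x": 0, "y": 0, "z": 0, "wx": 0, "wy": 0, "wz": 0}], hand=1, newtons=30)

```text
time_s: 9.68
ee_pos: [0.4324, -0.0027, 0.0737]
tool_rot: [-0.001, 0.697, 0.717, -0.001]
ft_force: [-3.9, 0.2, 5.9]
width: 0.0088
finger_force: 29.3
```

```bash
python3 - <<'E'
import numpy as np
a0=np.arctan2(.003,.215);n=19;a=np.linspace(0,1.74,n+1)
P=np.c_[-.215*np.cos(a+a0),.215*np.sin(a+a0)];d=np.diff(P,axis=0)
for i in range(n):print(round(a[i+1],3),(d[i]*1000).round(1))
E
```

```text
0.092 [ 1.2 19.6]
0.183 [ 3.  19.5]
0.275 [ 4.7 19.1]
0.366 [ 6.5 18.6]
0.458 [ 8.1 17.9]
0.549 [ 9.7 17.1]
0.641 [11.3 16.1]
0.733 [12.7 15. ]
0.824 [14.  13.8]
0.916 [15.2 12.5]
1.007 [16.3 11. ]
1.099 [17.2  9.5]
1.191 [18.   7.9]
1.282 [18.7  6.2]
1.374 [19.2  4.5]
1.465 [19.5  2.7]
1.557 [19.7  0.9]
1.648 [19.7 -0.9]
1.74 [19.5 -2.7]
```

>>> servo_tool(targets=[{"x": 0, "y": 0.0006, "z": -0.0098, "wx": 0, "wy": 0, "wz": 0}, {"x": 0, "y": 0.0006, "z": -0.0098, "wx": 0, "wy": 0, "wz": 0}, {"x": 0, "y": 0.003, "z": -0.0195, "wx": 0, "wy": 0, "wz": 0}, {"x": 0, "y": 0.0047, "z": -0.0191, "wx": 0, "wy": 0, "wz": 0}, {"x": 0, "y": 0.0065, "z": -0.0186, "wx": 0, "wy": 0, "wz": 0}, {"x": 0, "y": 0.0081, "z": -0.0179, "wx": 0, "wy": 0, "wz": 0}, {"x": 0, "y": 0.0097, "z": -0.0171, "wx": 0, "wy": 0, "wz": 0}, {"x": 0, "y": 0.0113, "z": -0.0161, "wx": 0, "wy": 0, "wz": 0}, {"x": 0, "y": 0.0127, "z": -0.015, "wx": 0, "wy": 0, "wz": 0}, {"x": 0, "y": 0.014, "z": -0.0138, "wx": 0, "wy": 0, "wz": 0}])

```text
time_s: 10.52
ee_pos: [0.5001, -0.001, 0.231]
tool_rot: [-0.004, 0.697, 0.717, -0.004]
ft_force: [-11.4, -0.8, 7.0]
width: 0.0086
finger_force: 29.5
```

>>> servo_tool(targets=[{"x": 0, "y": 0.0152, "z": -0.0125, "wx": 0, "wy": 0, "wz": 0}, {"x": 0, "y": 0.0163, "z": -0.011, "wx": 0, "wy": 0, "wz": 0}, {"x": 0, "y": 0.0172, "z": -0.0095, "wx": 0, "wy": 0, "wz": 0}, {"x": 0, "y": 0.018, "z": -0.0079, "wx": 0, "wy": 0, "wz": 0}, {"x": 0, "y": 0.0187, "z": -0.0062, "wx": 0, "wy": 0, "wz": 0}, {"x": 0, "y": 0.0192, "z": -0.0045, "wx": 0, "wy": 0, "wz": 0}, {"x": 0, "y": 0.0195, "z": -0.0027, "wx": 0, "wy": 0, "wz": 0}, {"x": 0, "y": 0.0197, "z": -0.0009, "wx": 0, "wy": 0, "wz": 0}, {"x": 0, "y": 0.0197, "z": 0.0009, "wx": 0, "wy": 0, "wz": 0}, {"x": 0, "y": 0.0195, "z": 0.0027, "wx": 0, "wy": 0, "wz": 0}, {"x": 0, "y": 0, "z": 0, "wx": 0, "wy": 0, "wz": 0}, {"x": 0, "y": 0, "z": 0, "wx": 0, "wy": 0, "wz": 0}, {"x": 0, "y": 0, "z": 0, "wx": 0, "wy": 0, "wz": 0}])

```text
time_s: 11.6
ee_pos: [0.6887, 0.0037, 0.2842]
tool_rot: [0.003, 0.698, 0.717, 0.002]
ft_force: [3.1, -2.0, 5.5]
width: 0.0088
finger_force: 30.7
```

>>> servo_tool(targets=[{"x": 0, "y": 0, "z": 0, "wx": 0, "wy": 0, "wz": 0}, {"x": 0, "y": 0, "z": 0, "wx": 0, "wy": 0, "wz": 0}, {"x": 0, "y": 0, "z": 0, "wx": 0, "wy": 0, "wz": 0}, {"x": 0, "y": 0, "z": 0, "wx": 0, "wy": 0, "wz": 0}, {"x": 0, "y": 0, "z": 0, "wx": 0, "wy": 0, "wz": 0}, {"x": 0, "y": 0, "z": 0, "wx": 0, "wy": 0, "wz": 0}, {"x": 0, "y": 0, "z": 0, "wx": 0, "wy": 0, "wz": 0}, {"x": 0, "y": 0, "z": -0.02, "wx": 0, "wy": 0, "wz": 0}, {"x": 0, "y": 0, "z": -0.03, "wx": 0, "wy": 0, "wz": 0}, {"x": 0, "y": 0, "z": -0.02, "wx": 0, "wy": 0, "wz": 0}, {"x": -0.0005, "y": -0.03, "z": 0, "wx": 0, "wy": 0, "wz": 0}, {"x": -0.0005, "y": -0.03, "z": 0, "wx": 0, "wy": 0, "wz": 0}, {"x": -0.0005, "y": -0.03, "z": 0, "wx": 0, "wy": 0, "wz": 0}, {"x": 0, "y": -0.03, "z": 0, "wx": 0, "wy": 0, "wz": 0}, {"x": 0, "y": -0.031, "z": 0, "wx": 0, "wy": 0, "wz": 0}, {"x": 0, "y": 0, "z": 0, "wx": 0, "wy": 0, "wz": 0}], hand=-0.5)

```text
time_s: 12.93
ee_pos: [0.5309, -0.001, 0.3496]
tool_rot: [-0.002, 0.698, 0.717, -0.002]
ft_force: [0.2, 0.5, -0.4]
width: 0.064
finger_force: 0.0
```

>>> servo_tool(targets=[{"x": 0, "y": 0, "z": 0, "wx": 0, "wy": 0, "wz": -0.12}, {"x": 0, "y": 0, "z": 0, "wx": 0, "wy": 0, "wz": -0.12}, {"x": 0, "y": 0, "z": 0, "wx": 0, "wy": 0, "wz": -0.12}, {"x": 0, "y": 0, "z": 0, "wx": 0, "wy": 0, "wz": -0.12}, {"x": 0, "y": 0, "z": 0, "wx": 0, "wy": 0, "wz": -0.12}, {"x": 0, "y": 0, "z": 0, "wx": 0, "wy": 0, "wz": -0.12}, {"x": 0, "y": 0, "z": 0, "wx": 0, "wy": 0, "wz": -0.12}, {"x": 0, "y": 0, "z": 0, "wx": 0, "wy": 0, "wz": -0.12}, {"x": 0, "y": 0, "z": 0, "wx": 0, "wy": 0, "wz": -0.12}, {"x": 0, "y": 0, "z": 0, "wx": 0, "wy": 0, "wz": -0.12}, {"x": 0, "y": 0, "z": 0, "wx": 0, "wy": 0, "wz": -0.12}, {"x": 0, "y": 0, "z": 0, "wx": 0, "wy": 0, "wz": -0.12}, {"x": 0, "y": 0, "z": 0, "wx": 0, "wy": 0, "wz": -0.12}, {"x": 0, "y": 0, "z": 0.04, "wx": 0, "wy": 0, "wz": -0.01}, {"x": 0, "y": 0, "z": 0.04, "wx": 0, "wy": 0, "wz": 0}, {"x": 0, "y": 0, "z": 0.04, "wx": 0, "wy": 0, "wz": 0}, {"x": 0, "y": 0, "z": 0.03, "wx": 0, "wy": 0, "wz": 0}, {"x": 0, "y": 0, "z": 0, "wx": 0, "wy": 0, "wz": 0}, {"x": 0, "y": 0, "z": 0, "wx": 0, "wy": 0, "wz": 0}, {"x": 0, "y": 0, "z": 0, "wx": 0, "wy": 0, "wz": 0}])

```text
time_s: 14.6
ee_pos: [0.5379, -0.0017, 0.2029]
tool_rot: [0.002, -0.013, 1.0, -0.0]
ft_force: [0.6, 0.4, -0.1]
width: 0.0637
finger_force: 0.0
```

```bash
python3 - <<'E'
from h import *
from rig import state, read_camera
import cv2
s=state();c=read_camera("wrist");c2=dict(K=c["intrinsics"],xyz=c["xyz"],q=c["rotation"])
im=c["color"][:,:,::-1].copy()
h=[.5626,.0007,.028]
for Q in([-.045,.008,.081],[-.045,-.008,.081],[-.005,.008,.081],[-.005,-.008,.081]):
    u=fproj(c2,H2W(h,Q))[0];print(u);cv2.circle(im,tuple(int(round(v)) for v in u),2,(0,0,255),1)
cv2.imwrite("pics/w4.png",im);print(s["ee_pos"],s["qpos"].round(3),rot(s["tool_rot"]).as_matrix().round(3),s["width"],s["ft_force"],W2T(s,H2W(h,[-.025,0,.066])[0]))
E
```

```text
[327.22332546 205.89720994]
[305.27339759 205.90795454]
[326.71521446 257.52040463]
[305.65401766 257.5436233 ]
[ 0.53789761 -0.00167641  0.20287063] [-0.134  0.056  1.849  0.     1.233 -1.731] [[-1.    -0.026  0.004]
 [-0.026  1.    -0.   ]
 [-0.003 -0.001 -1.   ]] 0.06368961070786854 [ 0.61364084  0.42452002 -0.08044224] [0.00072212 0.00175752 0.13686801]
```

View pics/w4.png

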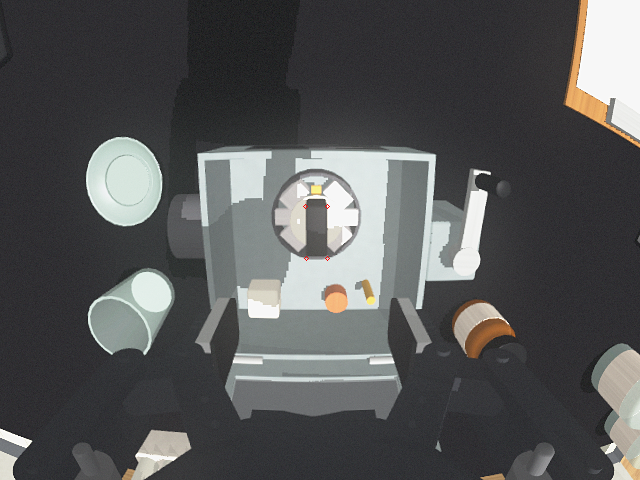

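The lid stands open and the lamp's grip bar at (316,228) lies inside my predicted marks. Going down to grip it.

>>> servo_tool(targets=[{"x": 0.0007, "y": 0.0018, "z": 0.03, "wx": 0, "wy": 0, "wz": 0}, {"x": 0, "y": 0, "z": 0.03, "wx": 0, "wy": 0, "wz": 0}, {"x": 0, "y": 0, "z": 0.03, "wx": 0, "wy": 0, "wz": 0}, {"x": 0, "y": 0, "z": 0.025, "wx": 0, "wy": 0, "wz": 0}, {"x": 0, "y": 0, "z": 0.02, "wx": 0, "wy": 0, "wz": 0}, {"x": 0, "y": 0, "z": 0.0125, "wx": 0, "wy": 0, "wz": 0}, {"x": 0, "y": 0, "z": 0, "wx": 0, "wy": 0, "wz": 0}, {"x": 0, "y": 0, "z": 0, "wx": 0, "wy": 0, "wz": 0}, {"x": 0, "y": 0, "z": 0, "wx": 0, "wy": 0, "wz": 0}])

```text
time_s: 15.4
ee_pos: [0.5378, 0.0, 0.0556]
tool_rot: [0.002, -0.013, 1.0, -0.0]
ft_force: [0.0, 0.4, 0.5]
width: 0.0641
finger_force: 0.0
```

>>> servo_tool(targets=[{"x": 0, "y": 0, "z": 0, "wx": 0, "wy": 0, "wz": 0}, {"x": 0, "y": 0, "z": 0, "wx": 0, "wy": 0, "wz": 0}, {"x": 0, "y": 0, "z": 0, "wx": 0, "wy": 0, "wz": 0}, {"x": 0, "y": 0, "z": 0, "wx": 0, "wy": 0, "wz": 0}, {"x": 0, "y": 0, "z": 0, "wx": 0, "wy": 0, "wz": 0}, {"x": 0, "y": 0, "z": 0, "wx": 0, "wy": 0, "wz": 0}, {"x": 0, "y": 0, "z": 0, "wx": 0, "wy": 0, "wz": 0}, {"x": 0, "y": 0, "z": 0, "wx": 0, "wy": 0, "wz": 0}, {"x": 0, "y": 0, "z": 0, "wx": 0, "wy": 0, "wz": 0}, {"x": 0, "y": 0, "z": 0, "wx": 0, "wy": 0, "wz": 0}], hand=1, newtons=70)

```text
time_s: 16.23
ee_pos: [0.5359, 0.0006, 0.0535]
tool_rot: [0.001, -0.013, 1.0, 0.0]
ft_force: [1.2, 2.9, 2.8]
width: 0.0148
finger_force: 72.1
```

>>> servo_tool(targets=[{"x": 0, "y": 0, "z": 0.0015, "wx": 0, "wy": 0, "wz": 0}, {"x": 0, "y": 0, "z": 0.0015, "wx": 0, "wy": 0, "wz": 0}, {"x": 0, "y": 0, "z": 0.0015, "wx": 0, "wy": 0, "wz": 0}, {"x": 0, "y": 0, "z": 0.0015, "wx": 0, "wy": 0, "wz": 0}, {"x": 0, "y": 0, "z": 0.001, "wx": 0, "wy": 0, "wz": 0}, {"x": 0, "y": 0, "z": 0, "wx": 0, "wy": 0, "wz": 0}, {"x": 0, "y": 0, "z": 0, "wx": 0, "wy": 0, "wz": 0}, {"x": 0, "y": 0, "z": 0, "wx": 0, "wy": 0, "wz": 0}])

```text
time_s: 16.9
ee_pos: [0.537, 0.0005, 0.0512]
tool_rot: [0.0, -0.014, 1.0, -0.0]
ft_force: [-7.3, 4.5, 29.1]
width: 0.0153
finger_force: 75.9
```

```bash
python3 - <<'E'
from h import *
from rig import state, read_camera
import cv2
c=read_camera("wrist");s=state()
print({k:np.round(s[k],4) for k in("ee_pos","qpos","ft_force","moment","width")},rot(s["tool_rot"]).as_matrix().round(4))
a=c["color"][90:330,180:460,::-1];cv2.imwrite("pics/w5.png",cv2.resize(a,None,fx=2.5,fy=2.5,interpolation=cv2.INTER_CUBIC))
E
```

```text
{'ee_pos': array([0.537 , 0.0006, 0.0512]), 'qpos': array([-1.2980e-01,  2.6110e-01,  1.9387e+00,  1.0000e-04,  9.4100e-01,
       -1.7287e+00]), 'ft_force': array([-8.8386,  4.1003, 28.8509]), 'moment': array([0.7513, 1.5885, 0.0102]), 'width': np.float64(0.0145)} [[-9.996e-01 -2.810e-02  8.000e-04]
 [-2.810e-02  9.996e-01  0.000e+00]
 [-8.000e-04 -0.000e+00 -1.000e+00]]
```

View pics/w5.png

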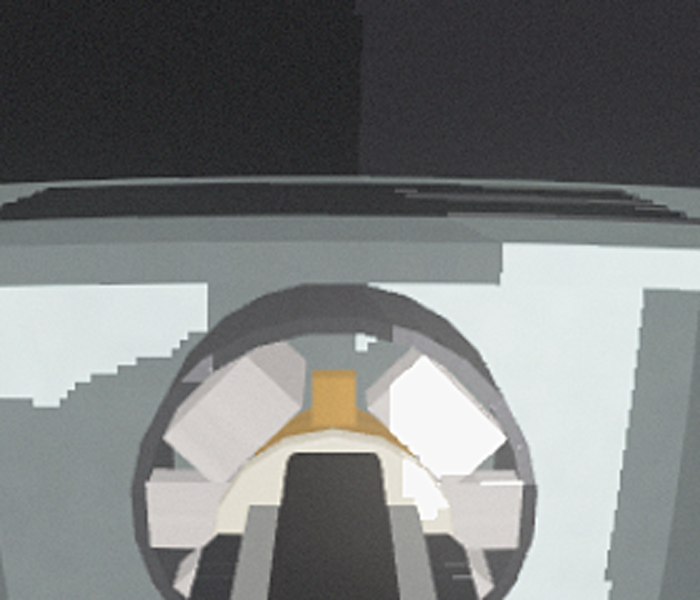

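The ear at crop (334,395) is centred in its notch and the collar is still above the socket. The side force (-9 N in x, +4 N in y) points to a slight off-centre bind, so I'll ease off and recentre.

>>> servo_tool(targets=[{"x": 0, "y": 0, "z": -0.0025, "wx": 0, "wy": 0, "wz": 0}, {"x": 0.0005, "y": 0.0003, "z": 0, "wx": 0, "wy": 0, "wz": 0}, {"x": 0.0005, "y": 0.0002, "z": 0, "wx": 0, "wy": 0, "wz": 0}, {"x": 0, "y": 0, "z": 0, "wx": 0, "wy": 0, "wz": 0}, {"x": 0, "y": 0, "z": 0, "wx": 0, "wy": 0, "wz": 0}, {"x": 0, "y": 0, "z": 0, "wx": 0, "wy": 0, "wz": 0}])

```text
time_s: 17.45
ee_pos: [0.5367, 0.0006, 0.0514]
tool_rot: [0.002, -0.014, 1.0, -0.0]
ft_force: [-0.6, 2.9, 12.5]
width: 0.0142
finger_force: 73.3
```

```bash
python3 - <<'E'
from rig import state
import numpy as np
s=state();print({k:np.round(s[k],4) for k in("ee_pos","ft_force","moment","tool_rot")})
E
```

```text
{'ee_pos': array([0.5367, 0.0006, 0.0514]), 'ft_force': array([-0.5518,  2.8598, 12.4706]), 'moment': array([ 0.4165,  0.1741, -0.0099]), 'tool_rot': array([ 2.100e-03, -1.400e-02,  9.999e-01, -4.000e-04])}
```

>>> servo_tool(targets=[{"x": 0, "y": 0.0004, "z": 0.0005, "wx": 0, "wy": 0, "wz": 0}, {"x": 0, "y": 0, "z": 0.001, "wx": 0, "wy": 0, "wz": 0}, {"x": 0, "y": 0, "z": 0.001, "wx": 0, "wy": 0, "wz": 0}, {"x": 0, "y": 0, "z": 0, "wx": 0, "wy": 0, "wz": 0}, {"x": 0, "y": 0, "z": 0, "wx": 0, "wy": 0, "wz": 0}, {"x": 0, "y": 0, "z": 0, "wx": 0, "wy": 0, "wz": 0}])

```text
time_s: 17.95
ee_pos: [0.5369, 0.0006, 0.0512]
tool_rot: [0.002, -0.014, 1.0, -0.001]
ft_force: [-6.2, 2.1, 27.1]
width: 0.0147
finger_force: 75.6
```

```bash
python3 - <<'E'
from rig import state
import numpy as np
s=state();print({k:np.round(s[k],4) for k in("ee_pos","ft_force","moment","tool_rot")})
E
```

```text
{'ee_pos': array([0.5369, 0.0006, 0.0512]), 'ft_force': array([-6.2248,  2.1414, 27.0632]), 'moment': array([ 0.3719,  1.2468, -0.0208]), 'tool_rot': array([ 1.500e-03, -1.420e-02,  9.999e-01, -8.000e-04])}
```

```bash
python3 - <<'E'
from h import *
from rig import state, read_camera
import cv2
c=read_camera("wrist");s=state();c2=dict(K=c["intrinsics"],xyz=c["xyz"],q=c["rotation"])
print(c["xyz"],rot(c["rotation"]).as_matrix().round(3))
h=[.5626,.0007,.028]
P=lambda *q:fproj(c2,H2W(h,np.array(q)/1000))[0].round(1)
print("socket front, seen y=203.6:",P(-63.5,0,36),"left 233.2",P(-25,-38.5,36), "box rim front inner/outer seen ~162:",P(-80,0,87),P(-85,0,87))
for d in(0,2,4,6,8,10):
  print(d,"bar top front(seen 272; x 293-334)",P(-45,-8,81-d),P(-45,8,81-d),"collar top front (seen 262.8)",P(-47,0,51-d),"collar bottom",P(-47,0,46-d))
cv2.imwrite("pics/w6.png",c["color"][:,:,::-1])
E
```

```text
[ 0.4598219  -0.00191141  0.19458549] [[-0.029  0.953  0.301]
 [ 1.     0.028  0.007]
 [-0.002  0.301 -0.954]]
socket front, seen y=203.6: [313.1 217.7] left 233.2 [233. 296.] box rim front inner/outer seen ~162: [312.8 205.1] [312.8 188.4]
0 bar top front(seen 272; x 293-334) [289.4 302.3] [336.2 302.4] collar top front (seen 262.8) [313.  265.2] collar bottom [313. 261.]
2 bar top front(seen 272; x 293-334) [289.7 299.7] [335.9 299.7] collar top front (seen 262.8) [313.  263.5] collar bottom [313.  259.3]
4 bar top front(seen 272; x 293-334) [290.1 297.1] [335.6 297.2] collar top front (seen 262.8) [313.  261.8] collar bottom [313.  257.7]
6 bar top front(seen 272; x 293-334) [290.4 294.7] [335.3 294.7] collar top front (seen 262.8) [313.  260.1] collar bottom [313.  256.2]
8 bar top front(seen 272; x 293-334) [290.7 292.3] [335.  292.3] collar top front (seen 262.8) [313.  258.5] collar bottom [313.  254.7]
10 bar top front(seen 272; x 293-334) [291.  289.9] [334.7 290. ] collar top front (seen 262.8) [313. 257.] collar bottom [313.  253.2]
```

```bash
python3 - <<'E'
from h import *
from rig import read_camera
import cv2
c=read_camera("wrist");c2=dict(K=c["intrinsics"],xyz=c["xyz"],q=c["rotation"])
h=[.5626,.0007,.028]
P=lambda *q:((fproj(c2,H2W(h,np.array(q)/1000))[0]-[240,180])*5).round(0)
a=c["color"][180:300,240:390,::-1];cv2.imwrite("pics/w7.png",cv2.resize(a,None,fx=5,fy=5,interpolation=cv2.INTER_CUBIC))
for z in(66,56,51,48,46,44,40,36,32,28):print(z,"ear tip",P(-52,0,z),"collar edge",P(-47,0,z),"barrel",P(-43,0,z),"foot",P(-45,0,z),"hole -x edge",P(-44.5,0,z))
E
```

```text
66 ear tip [364. 436.] collar edge [364. 498.] barrel [364. 546.] foot [364. 522.] hole -x edge [364. 528.]
56 ear tip [365. 390.] collar edge [365. 449.] barrel [365. 494.] foot [365. 472.] hole -x edge [365. 477.]
51 ear tip [365. 369.] collar edge [365. 426.] barrel [365. 471.] foot [365. 448.] hole -x edge [365. 454.]
48 ear tip [365. 357.] collar edge [365. 413.] barrel [365. 457.] foot [365. 435.] hole -x edge [365. 441.]
46 ear tip [365. 349.] collar edge [365. 405.] barrel [365. 448.] foot [365. 427.] hole -x edge [365. 432.]
44 ear tip [365. 342.] collar edge [365. 397.] barrel [365. 440.] foot [365. 418.] hole -x edge [365. 424.]
40 ear tip [365. 327.] collar edge [365. 381.] barrel [365. 423.] foot [365. 402.] hole -x edge [365. 407.]
36 ear tip [365. 313.] collar edge [365. 366.] barrel [365. 407.] foot [365. 387.] hole -x edge [365. 392.]
32 ear tip [365. 300.] collar edge [365. 352.] barrel [365. 392.] foot [365. 372.] hole -x edge [365. 377.]
28 ear tip [365. 287.] collar edge [365. 338.] barrel [365. 378.] foot [365. 358.] hole -x edge [365. 363.]
```

View pics/w7.png

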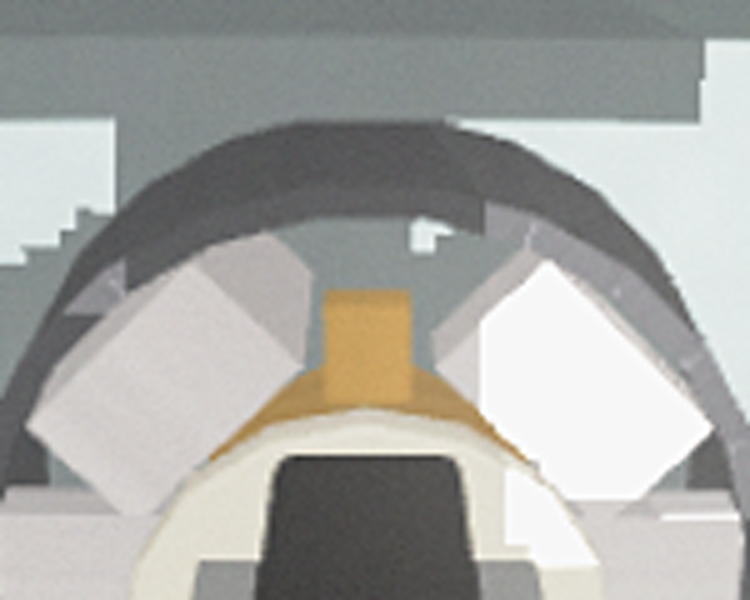

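The closer view shows the ear centred in its notch at about (368,340), between block edges at 305 and 432. The collar edge at y≈410 is still up, close to its starting height, and the lamp sits slightly towards +x. I'll unload it and shift towards -x while watching the forces.

>>> servo_tool(targets=[{"x": 0, "y": 0, "z": -0.003, "wx": 0, "wy": 0, "wz": 0}, {"x": 0, "y": 0, "z": -0.0025, "wx": 0, "wy": 0, "wz": 0}, {"x": 0, "y": 0, "z": 0, "wx": 0, "wy": 0, "wz": 0}, {"x": 0, "y": 0, "z": 0, "wx": 0, "wy": 0, "wz": 0}, {"x": 0, "y": 0, "z": 0, "wx": 0, "wy": 0, "wz": 0}, {"x": 0, "y": 0, "z": 0, "wx": 0, "wy": 0, "wz": 0}])

```text
time_s: 18.55
ee_pos: [0.5365, 0.0007, 0.0517]
tool_rot: [0.003, -0.014, 1.0, -0.001]
ft_force: [5.4, 1.6, -1.4]
width: 0.015
finger_force: 71.3
```

>>> servo_tool(targets=[{"x": 0.001, "y": 0, "z": 0, "wx": 0, "wy": 0, "wz": 0}, {"x": 0, "y": 0, "z": 0, "wx": 0, "wy": 0, "wz": 0}, {"x": 0, "y": 0, "z": 0, "wx": 0, "wy": 0, "wz": 0}, {"x": 0, "y": 0, "z": 0, "wx": 0, "wy": 0, "wz": 0}])

```text
time_s: 18.88
ee_pos: [0.5364, 0.0006, 0.0517]
tool_rot: [0.004, -0.014, 1.0, -0.001]
ft_force: [7.9, 1.0, -4.2]
width: 0.0146
finger_force: 71.0
```

```bash
python3 - <<'E'
from rig import state
import numpy as np
s=state();print({k:np.round(s[k],4) for k in("ee_pos","ft_force","moment","tool_rot")})
E
```

```text
{'ee_pos': array([0.5364, 0.0006, 0.0517]), 'ft_force': array([ 7.8939,  0.9579, -4.187 ]), 'moment': array([ 0.1349, -1.3362, -0.0259]), 'tool_rot': array([ 3.700e-03, -1.370e-02,  9.999e-01, -7.000e-04])}
```

The lamp is bound both up and down, so it is wedged in the grip. I'll let go so it can right itself, then grip again.

>>> servo_tool(targets=[{"x": 0, "y": 0, "z": 0, "wx": 0, "wy": 0, "wz": 0}, {"x": 0, "y": 0, "z": 0, "wx": 0, "wy": 0, "wz": 0}, {"x": 0, "y": 0, "z": 0, "wx": 0, "wy": 0, "wz": 0}, {"x": 0, "y": 0, "z": 0, "wx": 0, "wy": 0, "wz": 0}, {"x": 0, "y": 0, "z": 0, "wx": 0, "wy": 0, "wz": 0}, {"x": 0, "y": 0, "z": 0, "wx": 0, "wy": 0, "wz": 0}, {"x": 0, "y": 0, "z": 0, "wx": 0, "wy": 0, "wz": 0}, {"x": 0, "y": 0, "z": 0, "wx": 0, "wy": 0, "wz": 0}], hand=0)

```text
time_s: 19.55
ee_pos: [0.5332, 0.0011, 0.0516]
tool_rot: [-0.0, -0.013, 1.0, -0.0]
ft_force: [-1.0, -0.5, 0.6]
width: 0.0424
finger_force: 0.0
```

```bash
python3 - <<'E'
from h import *
from rig import state, read_camera
import cv2
c=read_camera("wrist");s=state();c2=dict(K=c["intrinsics"],xyz=c["xyz"],q=c["rotation"])
print({k:np.round(s[k],4) for k in("ee_pos","ft_force","moment","tool_rot","width")})
h=[.5626,.0007,.028]
im=c["color"].astype(float)
P=lambda *q:fproj(c2,H2W(h,np.array(q)/1000))[0].round(1)
print(P(-52,0,32),P(-47,0,51),P(-45,0,51),P(-47,0,41))
x=int(round(P(-47,0,51)[0]))
for y in range(225,300):
    p=im[y,x-2:x+3].mean(0).round(0).astype(int);print(y,*p,end=" | ")
np.save("w8.npy",c["color"])
E
```

```text
{'ee_pos': array([0.5333, 0.0012, 0.0516]), 'ft_force': array([ 0.4798,  0.2054, -0.3487]), 'moment': array([-0.012,  0.023, -0.015]), 'tool_rot': array([-0.    , -0.0131,  0.9999, -0.    ]), 'width': np.float64(0.0426)}
[311.5 247.3] [311.4 272.9] [311.4 277.3] [311.5 264.4]
225 96 95 96 | 226 98 99 100 | 227 97 97 97 | 228 97 98 99 | 229 98 98 98 | 230 97 96 96 | 231 118 120 121 | 232 136 142 142 | 233 141 148 148 | 234 141 147 147 | 235 142 148 147 | 236 141 148 146 | 237 141 149 147 | 238 141 148 147 | 239 141 149 147 | 240 140 147 147 | 241 141 149 147 | 242 142 148 148 | 243 141 148 148 | 244 141 148 148 | 245 169 145 103 | 246 179 146 92 | 247 179 144 88 | 248 190 152 91 | 249 200 160 95 | 250 202 162 96 | 251 201 161 94 | 252 202 161 95 | 253 203 163 97 | 254 201 162 95 | 255 202 162 95 | 256 203 163 97 | 257 202 161 95 | 258 201 161 95 | 259 203 162 97 | 260 203 162 97 | 261 202 163 97 | 262 202 162 96 | 263 200 161 95 | 264 203 163 97 | 265 202 162 96 | 266 204 164 98 | 267 192 153 91 | 268 176 149 108 | 269 192 179 154 | 270 210 204 192 | 271 210 204 190 | 272 216 212 196 | 273 232 228 219 | 274 230 227 217 | 275 228 224 213 | 276 227 224 212 | 277 230 227 216 | 278 225 220 201 | 279 66 64 64 | 280 74 73 72 | 281 78 76 76 | 282 78 76 73 | 283 80 78 77 | 284 77 75 73 | 285 78 75 75 | 286 78 76 74 | 287 77 75 74 | 288 76 74 73 | 289 78 75 74 | 290 75 75 72 | 291 79 78 76 | 292 78 76 76 | 293 75 75 73 | 294 76 74 72 | 295 75 74 73 | 296 75 74 73 | 297 73 74 71 | 298 74 73 73 | 299 76 74 73 |
```

The lamp hasn't gone down at all so far. I'll straddle the bar loosely and press on the collar with both fingertips, which tests the plunger without any grip strain.

>>> servo_tool(targets=[{"x": -0.004, "y": -0.0007, "z": -0.003, "wx": 0, "wy": 0, "wz": 0}, {"x": 0, "y": 0, "z": 0, "wx": 0, "wy": 0, "wz": 0}, {"x": 0, "y": 0, "z": 0, "wx": 0, "wy": 0, "wz": 0}, {"x": 0, "y": 0, "z": 0, "wx": 0, "wy": 0, "wz": 0}, {"x": 0, "y": 0, "z": 0, "wx": 0, "wy": 0, "wz": 0}, {"x": 0, "y": 0, "z": 0, "wx": 0, "wy": 0, "wz": 0}], hand=0.45, newtons=20)

```text
time_s: 20.1
ee_pos: [0.5372, 0.0006, 0.0545]
tool_rot: [-0.0, -0.013, 1.0, 0.0]
ft_force: [0.2, -0.2, 0.1]
width: 0.023
finger_force: 0.0
```

>>> servo_tool(targets=[{"x": 0, "y": 0, "z": 0.0015, "wx": 0, "wy": 0, "wz": 0}, {"x": 0, "y": 0, "z": 0.0015, "wx": 0, "wy": 0, "wz": 0}, {"x": 0, "y": 0, "z": 0.0015, "wx": 0, "wy": 0, "wz": 0}, {"x": 0, "y": 0, "z": 0.0015, "wx": 0, "wy": 0, "wz": 0}, {"x": 0, "y": 0, "z": 0, "wx": 0, "wy": 0, "wz": 0}, {"x": 0, "y": 0, "z": 0, "wx": 0, "wy": 0, "wz": 0}])

```text
time_s: 20.6
ee_pos: [0.5373, 0.0006, 0.0491]
tool_rot: [-0.0, -0.013, 1.0, 0.0]
ft_force: [-1.7, -0.7, 4.3]
width: 0.0236
finger_force: 2.5
```

>>> servo_tool(targets=[{"x": 0, "y": 0, "z": 0.001, "wx": 0, "wy": 0, "wz": 0}, {"x": 0, "y": 0, "z": 0.001, "wx": 0, "wy": 0, "wz": 0}, {"x": 0, "y": 0, "z": 0.001, "wx": 0, "wy": 0, "wz": 0}, {"x": 0, "y": 0, "z": 0.001, "wx": 0, "wy": 0, "wz": 0}, {"x": 0, "y": 0, "z": 0, "wx": 0, "wy": 0, "wz": 0}, {"x": 0, "y": 0, "z": 0, "wx": 0, "wy": 0, "wz": 0}])

```text
time_s: 21.1
ee_pos: [0.5378, 0.0005, 0.0487]
tool_rot: [-0.001, -0.013, 1.0, -0.0]
ft_force: [-10.0, 1.2, 24.6]
width: 0.0231
finger_force: 12.3
```

```bash
python3 - <<'E'
from rig import state
import numpy as np
s=state();print({k:np.round(s[k],4) for k in("ee_pos","ft_force","moment","tool_rot","width","finger_force")})
E
```

```text
{'ee_pos': array([5.378e-01, 5.000e-04, 4.870e-02]), 'ft_force': array([-10.038 ,   1.2138,  24.6383]), 'moment': array([ 0.2075,  1.8103, -0.0413]), 'tool_rot': array([-8.000e-04, -1.330e-02,  9.999e-01, -0.000e+00]), 'width': np.float64(0.0231), 'finger_force': np.float64(12.3102)}
```

```bash
cat > meas.py <<'E'
from h import *
from rig import read_camera
c=read_camera("wrist");c2=dict(K=c["intrinsics"],xyz=c["xyz"],q=c["rotation"])
h=[.5626,.0007,.028]
P=lambda *q:fproj(c2,H2W(h,np.array(q)/1000))[0].round(1)
im=c["color"].astype(float);x=int(round(P(-47,0,51)[0]))
col=im[:,x-2:x+3].mean(1)
for y in range(190,310):
    if np.abs(col[y]-col[y-1]).max()>12: print(y,*col[y-1].astype(int),'->',*col[y].astype(int))
print("ring outer top",P(-63.5,0,36))
for d in(0,3,6,10):print(d,"ear27 z32-d",P(-52,0,32-d),"collar top/bot",P(-47,0,51-d)[1],P(-47,0,46-d)[1],"foot",P(-45,0,51-d)[1],"bartop",P(-45,0,81-d)[1])
for y in (225,240,255,270,290,300):print(y,[int(v) for v in im[y,240:390:4].mean(1)])
E
python3 meas.py
```

```text
202 138 145 144 -> 107 111 111
203 107 111 111 -> 88 89 89
223 102 103 104 -> 125 129 130
224 125 129 130 -> 141 148 148
238 139 148 149 -> 171 145 105
239 171 145 105 -> 180 145 88
242 187 151 93 -> 202 162 97
261 199 159 95 -> 178 144 92
262 178 144 92 -> 178 155 116
263 178 155 116 -> 206 201 186
266 212 206 191 -> 223 221 210
272 235 232 220 -> 129 125 119
273 129 125 119 -> 83 81 79
ring outer top [313.  217.1]
0 ear27 z32-d [313.1 239.8] collar top/bot 265.3 261.0 foot 269.8 bartop 302.9
3 ear27 z32-d [313.1 237.9] collar top/bot 262.7 258.6 foot 267.2 bartop 299.0
6 ear27 z32-d [313.1 236.1] collar top/bot 260.2 256.2 foot 264.6 bartop 295.2
10 ear27 z32-d [313.1 233.7] collar top/bot 257.0 253.2 foot 261.3 bartop 290.4
225 [224, 224, 225, 227, 142, 103, 89, 90, 85, 97, 97, 94, 92, 109, 126, 144, 140, 142, 145, 144, 141, 230, 224, 122, 103, 152, 151, 164, 145, 102, 107, 106, 233, 229, 232, 231, 231, 231]
240 [141, 138, 137, 97, 142, 141, 184, 185, 206, 207, 205, 208, 175, 180, 179, 179, 137, 137, 135, 136, 143, 147, 147, 161, 186, 235, 247, 247, 247, 248, 199, 156, 159, 156, 105, 232, 231, 228]
255 [141, 93, 124, 178, 208, 205, 209, 211, 208, 206, 211, 208, 208, 207, 208, 138, 142, 152, 153, 155, 154, 142, 156, 213, 250, 247, 247, 247, 247, 247, 247, 247, 247, 249, 200, 158, 155, 229]
270 [93, 83, 122, 212, 209, 207, 206, 207, 209, 205, 210, 127, 199, 217, 225, 223, 222, 222, 221, 222, 222, 224, 225, 226, 203, 177, 238, 248, 247, 247, 247, 247, 247, 247, 248, 101, 105, 158]
290 [207, 205, 205, 203, 205, 203, 207, 189, 217, 219, 219, 220, 219, 126, 68, 73, 67, 74, 75, 82, 75, 80, 82, 80, 221, 223, 222, 221, 248, 248, 212, 212, 210, 214, 213, 212, 211, 213]
300 [208, 204, 205, 206, 206, 208, 204, 147, 149, 150, 60, 65, 219, 61, 64, 66, 66, 67, 71, 75, 75, 77, 77, 78, 227, 180, 87, 157, 158, 164, 215, 214, 211, 211, 214, 214, 211, 193]
```

```bash
python3 - <<'E'
from h import *
from rig import state, read_camera
import cv2
c=read_camera("wrist");s=state()
A=cv2.cvtColor(c["color"],cv2.COLOR_RGB2GRAY);B=cv2.imread("pics/w4.png",0)
cA=dict(K=c["intrinsics"],xyz=np.array(c["xyz"]),q=c["rotation"])
r0=rot(s["tool_rot"]);off=r0.inv().apply(cA["xyz"]-s["ee_pos"]);rel=r0.inv()*rot(c["rotation"])
r4=R.from_matrix([[-1,-.026,.004],[-.026,1,0],[-.003,-.001,-1]])
q=(r4*rel).as_quat();cB=dict(K=c["intrinsics"],xyz=r4.apply(off)+[.5379,-.0017,.2029],q=q[[3,0,1,2]])
h=[.5626,.0007,.028]
def ray(c,u):
    d=(np.asarray(u)-c["K"][:2,2])/c["K"][0,0];t=np.linalg.norm(d);v=np.r_[d/t*np.sin(t),np.cos(t)];return rot(c["q"]).apply(v)
def pts(I,x0,x1,y0,y1):
    m=np.zeros_like(I);m[y0:y1,x0:x1]=255
    return cv2.goodFeaturesToTrack(I,45,.03,4,mask=m)[:,0]
a=pts(A,235,395,195,300);b=pts(B,268,365,165,262)
for u in a:
    best=[]
    for w in b:
        da,db=ray(cA,u),ray(cB,w);n=np.cross(da,db)
        t=np.linalg.solve(np.c_[da,-db,n],cB["xyz"]-cA["xyz"]);X=cA["xyz"]+t[0]*da;g=abs(t[2])*np.linalg.norm(n)
        H=R.from_euler("z",-h[2]).apply(X-[h[0],h[1],0])*1000
        if g<.0012 and 0<H[2]<90 and -75<H[0]<20 and abs(H[1])<45: best.append((g*1000,*H,*w))
    for v in sorted(best)[:3]:print(u,np.round(v,1))
E
```

```text
[284. 293.] [  0.4 -11.1 -16.5   1.4 298.  223. ]
[284. 293.] [  1.1 -19.2 -15.   18.7 298.  219. ]
[245. 265.] [  0.3 -42.  -30.6  37.8 280.  199. ]
[245. 265.] [  1.  -29.1 -37.3   4.2 277.  206. ]
[383. 265.] [ 1.00e-01 -4.17e+01  3.16e+01  3.73e+01  3.53e+02  1.99e+02]
[383. 265.] [  0.5 -50.2  27.1  59.5 350.  194. ]
[265. 236.] [  0.8 -70.4 -14.1  88.  295.  172. ]
[296. 273.] [ 2.00e-01 -4.32e+01 -7.10e+00  5.00e+01  3.07e+02  2.00e+02]
[296. 273.] [  0.4 -54.8  -5.6  78.4 308.  192. ]
[330. 273.] [  0.4 -44.9   6.8  54.3 324.  199. ]
[240. 278.] [ 2.00e-01 -3.61e+01 -3.31e+01  3.92e+01  2.77e+02  2.06e+02]
[240. 278.] [  0.3 -46.8 -27.7  64.3 280.  199. ]
[240. 278.] [  0.3 -28.9 -36.8  22.  275.  210. ]
[388. 283.] [ 3.00e-01 -3.12e+01  3.54e+01  3.36e+01  3.57e+02  2.10e+02]
[388. 283.] [  0.4 -54.8  23.5  87.2 350.  194. ]
[388. 283.] [  0.9 -48.   26.9  71.8 353.  199. ]
[349. 232.] [  0.5 -57.1  15.7  37.1 334.  181. ]
[264. 231.] [ 1.00e-01 -7.00e+01 -1.53e+01  8.11e+01  2.95e+02  1.72e+02]
[393. 284.] [  0.5 -49.5  27.8  76.  353.  199. ]
[386. 277.] [  0.  -27.8  37.5  18.4 357.  210. ]
[386. 277.] [ 3.00e-01 -5.34e+01  2.44e+01  7.90e+01  3.50e+02  1.94e+02]
[386. 277.] [  0.8 -46.1  28.2  61.7 353.  199. ]
[299. 253.] [  0.4 -47.5  -6.2  37.2 308.  192. ]
[336. 225.] [  0.8 -59.   10.2  32.2 327.  178. ]
[238. 283.] [  0.  -38.3 -31.9  49.7 277.  206. ]
[238. 283.] [ 1.00e-01 -3.15e+01 -3.53e+01  3.44e+01  2.75e+02  2.10e+02]
[238. 283.] [  0.5 -48.3 -26.8  72.5 280.  199. ]
```

Block tops come out at z≈37 mm and the bar foot at about 51 mm, so the geometry is right and the lamp just isn't moving. I'll grip gently and find out which way it is free.

>>> servo_tool(targets=[{"x": 0.0005, "y": 0, "z": -0.007, "wx": 0, "wy": 0, "wz": 0}, {"x": 0, "y": 0, "z": -0.003, "wx": 0, "wy": 0, "wz": 0}, {"x": 0, "y": 0, "z": 0, "wx": 0, "wy": 0, "wz": 0}, {"x": 0, "y": 0, "z": 0, "wx": 0, "wy": 0, "wz": 0}])

```text
time_s: 21.53
ee_pos: [0.5368, 0.0005, 0.0543]
tool_rot: [0.0, -0.013, 1.0, 0.0]
ft_force: [-0.6, 0.5, -0.4]
width: 0.0231
finger_force: 0.0
```

>>> servo_tool(targets=[{"x": 0, "y": 0, "z": 0, "wx": 0, "wy": 0, "wz": 0}, {"x": 0, "y": 0, "z": 0, "wx": 0, "wy": 0, "wz": 0}, {"x": 0, "y": 0, "z": 0, "wx": 0, "wy": 0, "wz": 0}, {"x": 0, "y": 0, "z": 0, "wx": 0, "wy": 0, "wz": 0}, {"x": 0, "y": 0, "z": 0, "wx": 0, "wy": 0, "wz": 0}], hand=1, newtons=40)

```text
time_s: 21.95
ee_pos: [0.5364, 0.0006, 0.0538]
tool_rot: [-0.001, -0.013, 1.0, 0.0]
ft_force: [-0.3, -0.1, -3.8]
width: 0.0153
finger_force: 41.2
```

>>> servo_tool(targets=[{"x": 0, "y": 0, "z": -0.002, "wx": 0, "wy": 0, "wz": 0}, {"x": 0, "y": 0, "z": -0.002, "wx": 0, "wy": 0, "wz": 0}, {"x": 0, "y": 0, "z": 0, "wx": 0, "wy": 0, "wz": 0}, {"x": 0, "y": 0, "z": 0, "wx": 0, "wy": 0, "wz": 0}])

```text
time_s: 22.28
ee_pos: [0.5358, 0.0007, 0.0565]
tool_rot: [-0.001, -0.013, 1.0, 0.0]
ft_force: [5.2, -0.0, -16.4]
width: 0.015
finger_force: 40.0
```

```bash
python3 - <<'E'
from rig import state
import numpy as np
s=state();print({k:np.round(s[k],4) for k in("ee_pos","ft_force","moment","tool_rot","width","finger_force")})
E
python3 meas.py | sed -n 1,20p
```

```text
{'ee_pos': array([0.5358, 0.0007, 0.0565]), 'ft_force': array([  5.2491,  -0.0301, -16.3841]), 'moment': array([-0.1048, -0.9688, -0.0334]), 'tool_rot': array([-7.000e-04, -1.320e-02,  9.999e-01,  1.000e-04]), 'width': np.float64(0.015), 'finger_force': np.float64(39.9908)}
203 137 144 144 -> 111 115 115
204 111 115 115 -> 91 91 92
223 96 95 97 -> 122 126 126
224 122 126 126 -> 143 151 150
237 140 147 148 -> 148 148 135
238 148 148 135 -> 173 145 101
239 173 145 101 -> 178 144 88
260 195 157 94 -> 184 155 114
261 184 155 114 -> 202 193 175
262 202 193 175 -> 209 203 191
264 211 206 190 -> 226 222 212
270 225 221 204 -> 97 94 92
271 97 94 92 -> 77 75 73
ring outer top [312.7 217.5]
0 ear27 z32-d [312.7 239.1] collar top/bot 263.2 259.2 foot 267.6 bartop 298.2
3 ear27 z32-d [312.7 237.3] collar top/bot 260.8 256.9 foot 265.1 bartop 294.6
6 ear27 z32-d [312.7 235.6] collar top/bot 258.5 254.7 foot 262.7 bartop 291.1
10 ear27 z32-d [312.7 233.3] collar top/bot 255.5 251.9 foot 259.6 bartop 286.7
225 [225, 223, 222, 225, 169, 143, 84, 88, 88, 91, 94, 95, 96, 104, 124, 144, 147, 144, 142, 143, 230, 231, 232, 149, 154, 152, 157, 158, 109, 107, 107, 159, 230, 231, 231, 232, 232, 229]
240 [139, 139, 142, 83, 145, 144, 172, 179, 206, 207, 206, 205, 194, 178, 175, 178, 142, 138, 142, 143, 146, 147, 148, 185, 180, 248, 247, 247, 247, 249, 181, 159, 158, 121, 231, 230, 230, 230]
```

>>> servo_tool(targets=[{"x": -0.0005, "y": 0, "z": 0.003, "wx": 0, "wy": 0, "wz": 0}, {"x": 0, "y": 0, "z": 0, "wx": 0, "wy": 0, "wz": 0.02}, {"x": 0, "y": 0, "z": 0, "wx": 0, "wy": 0, "wz": 0.02}, {"x": 0, "y": 0, "z": 0, "wx": 0, "wy": 0, "wz": 0}, {"x": 0, "y": 0, "z": 0, "wx": 0, "wy": 0, "wz": 0}, {"x": 0, "y": 0, "z": 0, "wx": 0, "wy": 0, "wz": 0}])

```text
time_s: 22.83
ee_pos: [0.5367, 0.0007, 0.0563]
tool_rot: [-0.001, 0.007, 1.0, 0.0]
ft_force: [-5.8, 1.9, 4.8]
width: 0.0151
finger_force: 42.9
```

```bash
python3 - <<'E'
from rig import state
import numpy as np
s=state();print({k:np.round(s[k],4) for k in("ee_pos","ft_force","moment","tool_rot","width","finger_force")})
E
python3 meas.py | tail -6
```

```text
{'ee_pos': array([0.5367, 0.0007, 0.0563]), 'ft_force': array([-5.7979,  1.8587,  4.7887]), 'moment': array([0.1071, 1.0625, 0.1304]), 'tool_rot': array([-9.0e-04,  6.8e-03,  1.0e+00,  1.0e-04]), 'width': np.float64(0.0151), 'finger_force': np.float64(42.9428)}
225 [223, 223, 221, 224, 137, 113, 88, 90, 90, 95, 94, 97, 131, 161, 139, 145, 141, 145, 146, 165, 227, 136, 142, 147, 148, 157, 152, 155, 158, 107, 112, 106, 234, 231, 231, 232, 229, 230]
240 [137, 140, 140, 92, 140, 143, 180, 204, 207, 204, 204, 204, 175, 178, 178, 146, 144, 144, 145, 150, 151, 149, 186, 206, 247, 247, 247, 247, 247, 248, 207, 154, 158, 159, 199, 230, 230, 229]
255 [143, 93, 94, 177, 207, 207, 206, 206, 210, 206, 207, 210, 209, 208, 143, 134, 138, 151, 153, 158, 159, 140, 141, 248, 247, 247, 247, 247, 247, 247, 247, 247, 247, 248, 162, 155, 174, 229]
270 [93, 78, 85, 181, 211, 209, 202, 204, 207, 205, 161, 159, 200, 220, 186, 93, 94, 93, 98, 95, 75, 77, 100, 223, 250, 214, 147, 251, 247, 247, 247, 247, 243, 154, 110, 111, 152, 155]
290 [149, 204, 204, 204, 204, 204, 204, 196, 217, 216, 217, 217, 220, 128, 68, 71, 72, 76, 78, 75, 77, 83, 88, 78, 220, 220, 241, 247, 248, 219, 209, 211, 211, 214, 214, 213, 215, 112]
300 [85, 205, 204, 202, 201, 203, 204, 219, 217, 212, 147, 146, 150, 68, 67, 67, 73, 69, 73, 75, 76, 77, 79, 79, 83, 156, 156, 162, 220, 219, 209, 211, 209, 208, 211, 210, 197, 102]
```

>>> servo_tool(targets=[{"x": 0, "y": 0, "z": 0, "wx": 0, "wy": 0, "wz": -0.02}, {"x": 0, "y": 0, "z": 0, "wx": 0, "wy": 0, "wz": -0.02}, {"x": 0, "y": 0.001, "z": 0, "wx": 0, "wy": 0, "wz": 0}, {"x": 0, "y": 0, "z": 0, "wx": 0, "wy": 0, "wz": 0}, {"x": 0, "y": 0, "z": 0, "wx": 0, "wy": 0, "wz": 0}])

```text
time_s: 23.3
ee_pos: [0.5372, 0.0007, 0.0562]
tool_rot: [-0.0, -0.013, 1.0, -0.001]
ft_force: [-5.3, -1.8, 3.6]
width: 0.0151
finger_force: 42.9
```

```bash
python3 - <<'E'
from rig import state
import numpy as np
s=state();print({k:np.round(s[k],4) for k in("ee_pos","ft_force","moment","tool_rot","width","finger_force")})
E
python3 meas.py | tail -6
```

```text
{'ee_pos': array([0.5372, 0.0007, 0.0562]), 'ft_force': array([-5.289 , -1.8335,  3.6329]), 'moment': array([-0.3006,  0.9116, -0.052 ]), 'tool_rot': array([-4.000e-04, -1.300e-02,  9.999e-01, -8.000e-04]), 'width': np.float64(0.0151), 'finger_force': np.float64(42.8574)}
225 [223, 223, 224, 228, 141, 85, 88, 85, 94, 97, 94, 144, 182, 176, 156, 139, 141, 141, 143, 148, 145, 231, 142, 142, 148, 149, 171, 158, 155, 121, 107, 107, 224, 231, 230, 232, 230, 230]
240 [139, 138, 142, 129, 142, 152, 179, 207, 209, 205, 207, 206, 208, 175, 177, 179, 144, 142, 143, 145, 153, 147, 175, 184, 251, 247, 247, 247, 247, 247, 233, 151, 157, 155, 134, 230, 230, 230]
255 [145, 97, 100, 199, 205, 207, 205, 203, 207, 210, 204, 207, 208, 208, 143, 133, 137, 154, 154, 155, 154, 138, 147, 185, 248, 247, 247, 247, 247, 247, 247, 247, 247, 248, 185, 159, 168, 229]
270 [93, 86, 83, 142, 164, 211, 211, 205, 202, 205, 140, 196, 203, 220, 188, 87, 93, 94, 90, 98, 98, 102, 99, 223, 224, 211, 149, 252, 247, 247, 247, 247, 249, 149, 107, 109, 134, 152]
290 [136, 205, 203, 204, 204, 201, 203, 197, 218, 219, 217, 218, 221, 127, 70, 68, 69, 69, 71, 75, 78, 78, 77, 78, 223, 220, 219, 247, 247, 220, 211, 212, 210, 209, 211, 211, 213, 108]
300 [86, 205, 204, 205, 204, 204, 203, 217, 216, 215, 149, 148, 149, 58, 68, 66, 68, 69, 72, 72, 72, 77, 78, 78, 83, 152, 157, 154, 220, 221, 208, 211, 211, 210, 211, 210, 205, 106]
```

```bash
python3 - <<'E'
from h import *
from rig import state, read_camera
import cv2
c=read_camera("wrist");s=state();K=c["intrinsics"]
r0=rot(s["tool_rot"]);off=r0.inv().apply(np.array(c["xyz"])-s["ee_pos"]);rel=r0.inv()*rot(c["rotation"])
def cam(ee,r):
    q=(r*rel).as_quat();return dict(K=K,xyz=r.apply(off)+ee,q=q[[3,0,1,2]])
r4=R.from_matrix([[-1,-.026,.004],[-.026,1,0],[-.003,-.001,-1]])
c4=cam([.5379,-.0017,.2029],r4);cn=cam(s["ee_pos"],r0)
I4=cv2.imread("pics/w4.png")[:,:,::-1].astype(int);In=c["color"].astype(int)
for n,I in(("w4",I4),("now",In)):
    m=(I[:,:,0]-I[:,:,2]>55)&(I[:,:,0]>120);m[:,:290]=0;m[:,345:]=0;m[:160]=0;m[270:]=0
    y,x=np.nonzero(m);print(n,x.min(),x.max(),y.min(),y.max())
    for yy in range(y.min(),min(y.max(),y.min()+30)+1):print(yy,x[y==yy].min(),x[y==yy].max(),I[yy,x[y==yy]].mean(0).astype(int),end=";")
    print()
h=[.5626,.0007,.028]
for z in range(20,44,4):
  for rr in(26,27,28):print(z,rr,*[fproj(k,H2W(h,np.array([-25-rr,0,z])/1000))[0].round(1) for k in(c4,cn)],end=" ; ")
  print()
E
```

```text
w4 303 329 185 260
185 311 320 [225 198 145];186 311 320 [248 229 127];187 311 321 [246 237 141];188 311 321 [245 235 140];189 311 321 [245 235 141];190 311 321 [245 235 141];191 311 321 [245 236 141];192 311 321 [247 238 142];193 311 320 [233 195 111];194 312 320 [192 163 119];Traceback (most recent call last):
  File "<stdin>", line 14, in <module>
    return umr_minimum(a, axis, None, out, keepdims, initial, where)
ValueError: zero-size array to reduction operation minimum which has no identity
```

```bash
python3 - <<'E'
from h import *
from rig import state, read_camera
c=read_camera("wrist");s=state();K=c["intrinsics"]
r0=rot(s["tool_rot"]);off=r0.inv().apply(np.array(c["xyz"])-s["ee_pos"]);rel=r0.inv()*rot(c["rotation"])
def cam(ee,r):
    q=(r*rel).as_quat();return dict(K=K,xyz=r.apply(off)+ee,q=q[[3,0,1,2]])
r4=R.from_matrix([[-1,-.026,.004],[-.026,1,0],[-.003,-.001,-1]])
c4=cam([.5379,-.0017,.2029],r4);cn=cam(s["ee_pos"],r0)
I=c["color"].astype(int)
print([(y,*I[y,312:316].mean(0).astype(int)) for y in range(234,275)])
h=[.5626,.0007,.028]
f=lambda k,*q:fproj(k,H2W(h,np.array(q)/1000))[0][1].round(1)
for z in range(16,48,4):print(z,[(rr,f(c4,-25-rr,0,z),f(cn,-25-rr,0,z)) for rr in(26,27,28)])
print("w4 collar",f(c4,-47,0,51),f(c4,-47,0,46),"foot",f(c4,-45,0,51),"now",f(cn,-47,0,51),f(cn,-47,0,46),f(cn,-45,0,51))
import cv2;I4=cv2.imread("pics/w4.png")[:,:,::-1].astype(int)
print([(y,*I4[y,314:318].mean(0).astype(int)) for y in range(178,206)])
E
```

```text
[(234, np.int64(141), np.int64(148), np.int64(146)), (235, np.int64(140), np.int64(148), np.int64(147)), (236, np.int64(138), np.int64(149), np.int64(150)), (237, np.int64(166), np.int64(145), np.int64(107)), (238, np.int64(176), np.int64(145), np.int64(94)), (239, np.int64(177), np.int64(143), np.int64(90)), (240, np.int64(187), np.int64(152), np.int64(94)), (241, np.int64(200), np.int64(160), np.int64(97)), (242, np.int64(203), np.int64(163), np.int64(98)), (243, np.int64(202), np.int64(162), np.int64(98)), (244, np.int64(201), np.int64(162), np.int64(97)), (245, np.int64(199), np.int64(160), np.int64(94)), (246, np.int64(201), np.int64(162), np.int64(98)), (247, np.int64(201), np.int64(160), np.int64(96)), (248, np.int64(201), np.int64(161), np.int64(96)), (249, np.int64(201), np.int64(162), np.int64(98)), (250, np.int64(202), np.int64(162), np.int64(97)), (251, np.int64(201), np.int64(163), np.int64(98)), (252, np.int64(202), np.int64(161), np.int64(98)), (253, np.int64(202), np.int64(163), np.int64(98)), (254, np.int64(202), np.int64(163), np.int64(99)), (255, np.int64(201), np.
[... 2874 characters left out ...]
np.int64(249), np.int64(246), np.int64(143)), (193, np.int64(237), np.int64(198), np.int64(108)), (194, np.int64(194), np.int64(169), np.int64(131)), (195, np.int64(249), np.int64(251), np.int64(250)), (196, np.int64(249), np.int64(249), np.int64(251)), (197, np.int64(252), np.int64(253), np.int64(254)), (198, np.int64(224), np.int64(219), np.int64(204)), (199, np.int64(79), np.int64(77), np.int64(74)), (200, np.int64(87), np.int64(85), np.int64(83)), (201, np.int64(91), np.int64(90), np.int64(87)), (202, np.int64(91), np.int64(90), np.int64(86)), (203, np.int64(93), np.int64(91), np.int64(89)), (204, np.int64(91), np.int64(90), np.int64(86)), (205, np.int64(93), np.int64(91), np.int64(90))]
```

Image measurements now suggest the lamp does ride up and down with the tool, but against heavy friction. I'll null the side force, grip harder, and press while wiggling in yaw, since yaw is free.

>>> servo_tool(targets=[{"x": 0.0008, "y": -0.0005, "z": 0, "wx": 0, "wy": 0, "wz": 0.03}, {"x": 0, "y": 0, "z": 0.001, "wx": 0, "wy": 0, "wz": -0.03}, {"x": 0, "y": 0, "z": 0.001, "wx": 0, "wy": 0, "wz": -0.03}, {"x": 0, "y": 0, "z": 0.001, "wx": 0, "wy": 0, "wz": 0.03}, {"x": 0, "y": 0, "z": 0.001, "wx": 0, "wy": 0, "wz": 0.03}, {"x": 0, "y": 0, "z": 0.001, "wx": 0, "wy": 0, "wz": -0.03}, {"x": 0, "y": 0, "z": 0, "wx": 0, "wy": 0, "wz": -0.03}, {"x": 0, "y": 0, "z": 0, "wx": 0, "wy": 0, "wz": 0.03}, {"x": 0, "y": 0, "z": 0, "wx": 0, "wy": 0, "wz": 0}], newtons=100)

```text
time_s: 24.2
ee_pos: [0.538, 0.0007, 0.055]
tool_rot: [0.001, -0.013, 1.0, -0.0]
ft_force: [-10.8, 0.5, 22.2]
width: 0.0139
finger_force: 103.0
```

```bash
python3 - <<'E'
from rig import state
import numpy as np
s=state();print({k:np.round(s[k],4) for k in("ee_pos","ft_force","moment","tool_rot","width","finger_force")})
E
python3 meas.py | grep -v '\['; python3 meas.py | grep ear
```

```text
{'ee_pos': array([0.538 , 0.0007, 0.055 ]), 'ft_force': array([-10.8272,   0.4558,  22.2326]), 'moment': array([0.0934, 1.9643, 0.1418]), 'tool_rot': array([ 5.000e-04, -1.320e-02,  9.999e-01, -5.000e-04]), 'width': np.float64(0.0139), 'finger_force': np.float64(102.9922)}
199 133 141 141 -> 123 128 128
200 123 128 128 -> 84 83 85
219 99 98 99 -> 119 122 123
220 119 122 123 -> 138 147 145
237 138 149 150 -> 167 146 111
238 167 146 111 -> 178 145 94
240 178 145 92 -> 191 154 96
260 189 154 98 -> 182 163 129
261 182 163 129 -> 209 203 193
264 212 206 191 -> 231 227 218
269 229 226 215 -> 225 220 202
270 225 220 202 -> 70 69 68
0 ear27 z32-d [312.9 235.5] collar top/bot 259.6 255.6 foot 264.0 bartop 294.7
3 ear27 z32-d [312.9 233.7] collar top/bot 257.2 253.4 foot 261.6 bartop 291.0
6 ear27 z32-d [312.9 231.9] collar top/bot 254.9 251.2 foot 259.2 bartop 287.5
10 ear27 z32-d [312.9 229.7] collar top/bot 251.9 248.3 foot 256.1 bartop 283.1
```

>>> servo_tool(targets=[{"x": 0.001, "y": 0, "z": -0.001, "wx": 0, "wy": 0, "wz": 0.02}, {"x": 0.001, "y": 0, "z": -0.001, "wx": 0, "wy": 0, "wz": -0.02}, {"x": 0.001, "y": 0, "z": 0, "wx": 0, "wy": 0, "wz": -0.02}, {"x": 0.001, "y": 0, "z": 0, "wx": 0, "wy": 0, "wz": 0.02}, {"x": 0, "y": 0, "z": 0, "wx": 0, "wy": 0, "wz": 0}, {"x": 0, "y": 0, "z": 0, "wx": 0, "wy": 0, "wz": 0}])

```text
time_s: 24.8
ee_pos: [0.5371, 0.0006, 0.055]
tool_rot: [0.005, -0.013, 1.0, -0.0]
ft_force: [3.0, 1.2, 6.4]
width: 0.0142
finger_force: 100.6
```

>>> servo_tool(targets=[{"x": 0.001, "y": 0, "z": 0.001, "wx": 0, "wy": 0, "wz": 0.02}, {"x": 0, "y": 0, "z": 0.001, "wx": 0, "wy": 0, "wz": -0.02}, {"x": 0.001, "y": 0, "z": 0.001, "wx": 0, "wy": 0, "wz": -0.02}, {"x": 0, "y": 0, "z": 0.001, "wx": 0, "wy": 0, "wz": 0.02}, {"x": 0, "y": 0, "z": 0, "wx": 0, "wy": 0, "wz": 0}, {"x": 0, "y": 0, "z": 0, "wx": 0, "wy": 0, "wz": 0}])

```text
time_s: 25.3
ee_pos: [0.5371, 0.0006, 0.0544]
tool_rot: [0.006, -0.013, 1.0, -0.0]
ft_force: [-0.0, 2.0, 20.7]
width: 0.0138
finger_force: 102.9
```

>>> servo_tool(targets=[{"x": -0.002, "y": 0, "z": 0.002, "wx": 0, "wy": 0, "wz": 0.02}, {"x": 0.0005, "y": 0, "z": 0.002, "wx": 0, "wy": 0, "wz": -0.02}, {"x": 0.0005, "y": 0, "z": 0.002, "wx": 0, "wy": 0, "wz": -0.02}, {"x": 0.0005, "y": 0, "z": 0, "wx": 0, "wy": 0, "wz": 0.02}, {"x": 0, "y": 0, "z": 0, "wx": 0, "wy": 0, "wz": 0}])

```text
time_s: 25.72
ee_pos: [0.5376, 0.0006, 0.05]
tool_rot: [0.006, -0.013, 1.0, -0.0]
ft_force: [-5.1, 2.7, 30.3]
width: 0.0142
finger_force: 104.2
```

```bash
python3 - <<'E'
from rig import state
import numpy as np
s=state();print({k:np.round(s[k],4) for k in("ee_pos","ft_force","moment","tool_rot","width","finger_force","joint_torque","qpos")})
E
python3 meas.py | grep -v '\['; python3 meas.py | grep ear
```

```text
{'ee_pos': array([0.5376, 0.0006, 0.05  ]), 'ft_force': array([-5.133 ,  2.7168, 30.3078]), 'moment': array([0.4402, 0.8561, 0.0998]), 'tool_rot': array([ 5.900e-03, -1.330e-02,  9.999e-01, -5.000e-04]), 'width': np.float64(0.0142), 'finger_force': np.float64(104.2176), 'joint_torque': array([ -1.4053, -20.2061, -14.858 ,  -0.3524,  -1.537 ,   0.1852]), 'qpos': array([-1.2980e-01,  2.5820e-01,  1.9455e+00,  9.0000e-04,  9.2610e-01,
       -1.7278e+00])}
204 128 136 134 -> 103 107 106
205 103 107 106 -> 85 86 87
222 97 97 97 -> 110 112 111
223 110 112 111 -> 130 136 135
224 130 136 135 -> 141 149 147
237 139 148 150 -> 166 145 109
238 166 145 109 -> 176 145 92
241 190 152 91 -> 204 164 99
260 194 157 95 -> 180 158 123
261 180 158 123 -> 207 202 191
264 212 206 191 -> 228 225 216
269 230 227 216 -> 225 221 202
270 225 221 202 -> 66 65 65
271 66 65 65 -> 79 77 75
0 ear27 z32-d [313.  239.2] collar top/bot 265.0 260.6 foot 269.5 bartop 303.3
3 ear27 z32-d [313.  237.2] collar top/bot 262.3 258.1 foot 266.8 bartop 299.2
6 ear27 z32-d [313.  235.3] collar top/bot 259.8 255.7 foot 264.1 bartop 295.4
10 ear27 z32-d [313.  232.9] collar top/bot 256.5 252.6 foot 260.8 bartop 290.5
```

The lamp is moving: it came down about 4 mm with the tool, against 20–30 N of friction. I'll take out the tilt and keep pressing, wiggling in yaw.

>>> servo_tool(targets=[{"x": -0.0015, "y": 0, "z": 0.001, "wx": 0, "wy": 0, "wz": 0.03}, {"x": -0.0015, "y": 0, "z": 0.001, "wx": 0, "wy": 0, "wz": -0.03}, {"x": 0, "y": 0, "z": 0.001, "wx": 0, "wy": 0, "wz": -0.03}, {"x": 0, "y": 0, "z": 0.001, "wx": 0, "wy": 0, "wz": 0.03}, {"x": 0, "y": 0, "z": 0, "wx": 0, "wy": 0, "wz": 0}])

```text
time_s: 26.23
ee_pos: [0.5379, 0.0006, 0.0466]
tool_rot: [0.002, -0.013, 1.0, -0.0]
ft_force: [-12.3, 1.3, 42.4]
width: 0.0142
finger_force: 105.8
```

```bash
python3 - <<'E'
from rig import state
import numpy as np
s=state();print({k:np.round(s[k],4) for k in("ee_pos","ft_force","moment","tool_rot","width")})
E
python3 meas.py | grep -v '\['; python3 meas.py | grep ear
```

```text
{'ee_pos': array([0.5379, 0.0006, 0.0466]), 'ft_force': array([-12.3428,   1.2592,  42.3573]), 'moment': array([ 0.2523,  2.243 , -0.1218]), 'tool_rot': array([ 2.100e-03, -1.310e-02,  9.999e-01, -4.000e-04]), 'width': np.float64(0.0142)}
204 128 134 134 -> 105 107 108
205 105 107 108 -> 86 84 87
224 102 104 105 -> 121 126 126
225 121 126 126 -> 141 149 149
237 139 148 150 -> 168 146 110
238 168 146 110 -> 178 146 93
240 177 144 90 -> 190 153 92
241 190 153 92 -> 203 162 95
260 189 154 96 -> 180 159 124
261 180 159 124 -> 210 204 193
264 212 205 191 -> 230 226 217
269 230 226 215 -> 225 220 202
270 225 220 202 -> 70 68 68
0 ear27 z32-d [312.8 241. ] collar top/bot 267.2 262.7 foot 271.8 bartop 306.4
3 ear27 z32-d [312.9 239. ] collar top/bot 264.5 260.2 foot 269.0 bartop 302.2
6 ear27 z32-d [312.9 237.1] collar top/bot 261.9 257.7 foot 266.3 bartop 298.3
10 ear27 z32-d [312.9 234.6] collar top/bot 258.5 254.6 foot 262.9 bartop 293.2
```

>>> servo_tool(targets=[{"x": 0.001, "y": 0, "z": 0, "wx": 0, "wy": 0, "wz": 0.03}, {"x": 0.001, "y": 0, "z": 0, "wx": 0, "wy": 0, "wz": -0.03}, {"x": 0.0005, "y": 0, "z": 0.001, "wx": 0, "wy": 0, "wz": -0.03}, {"x": 0, "y": 0, "z": 0.001, "wx": 0, "wy": 0, "wz": 0.03}, {"x": 0, "y": 0, "z": 0, "wx": 0, "wy": 0, "wz": 0}], newtons=120)

```text
time_s: 26.75
ee_pos: [0.5378, 0.0006, 0.0461]
tool_rot: [0.005, -0.014, 1.0, -0.001]
ft_force: [-11.0, 3.3, 45.5]
width: 0.0141
finger_force: 120.5
```

```bash
python3 - <<'E'
from rig import state
import numpy as np
s=state();print({k:np.round(s[k],4) for k in("ee_pos","ft_force","moment","tool_rot","width")})
E
python3 meas.py | grep -v '\['|tail -8; python3 meas.py | grep ear
```

```text
{'ee_pos': array([0.5378, 0.0006, 0.0461]), 'ft_force': array([-11.0391,   3.2869,  45.5119]), 'moment': array([0.5955, 2.097 , 0.5274]), 'tool_rot': array([ 4.500e-03, -1.410e-02,  9.999e-01, -6.000e-04]), 'width': np.float64(0.0141)}
238 168 145 108 -> 179 146 93
240 178 143 89 -> 191 153 92
259 201 161 95 -> 189 154 95
260 189 154 95 -> 181 160 124
261 181 160 124 -> 210 204 193
264 213 207 192 -> 230 226 217
269 231 227 216 -> 225 221 204
270 225 221 204 -> 68 66 66
0 ear27 z32-d [313.1 241.5] collar top/bot 268.0 263.4 foot 272.6 bartop 307.8
3 ear27 z32-d [313.2 239.4] collar top/bot 265.2 260.8 foot 269.7 bartop 303.6
6 ear27 z32-d [313.2 237.4] collar top/bot 262.5 258.3 foot 267.0 bartop 299.5
10 ear27 z32-d [313.2 234.9] collar top/bot 259.2 255.1 foot 263.5 bartop 294.4
```

By dead reckoning from the last regrip, the lamp is about 7–8 mm down but pressed against the +x wall. I'll unload it, move towards -x, then press while holding that offset.

>>> servo_tool(targets=[{"x": 0.001, "y": 0, "z": -0.002, "wx": 0, "wy": 0, "wz": 0}, {"x": 0.001, "y": 0, "z": -0.0015, "wx": 0, "wy": 0, "wz": 0}, {"x": 0.001, "y": 0, "z": 0, "wx": 0, "wy": 0, "wz": -0.01}, {"x": 0, "y": -0.0005, "z": 0, "wx": 0, "wy": 0, "wz": 0.01}, {"x": 0, "y": 0, "z": 0, "wx": 0, "wy": 0, "wz": 0}])

```text
time_s: 27.27
ee_pos: [0.5375, 0.0005, 0.0463]
tool_rot: [0.009, -0.013, 1.0, -0.0]
ft_force: [4.9, 5.2, 17.7]
width: 0.0139
finger_force: 118.4
```

```bash
python3 - <<'E'
from rig import state
import numpy as np
s=state();print({k:np.round(s[k],4) for k in("ee_pos","ft_force","moment","tool_rot","width")})
E
python3 meas.py | grep -v '\['|tail -8; python3 meas.py | grep ear
```

```text
{'ee_pos': array([5.375e-01, 5.000e-04, 4.630e-02]), 'ft_force': array([ 4.9142,  5.167 , 17.7233]), 'moment': array([ 0.7877, -0.5631,  0.351 ]), 'tool_rot': array([ 9.100e-03, -1.330e-02,  9.999e-01, -1.000e-04]), 'width': np.float64(0.0139)}
238 168 147 109 -> 178 144 90
240 179 144 88 -> 192 154 92
241 192 154 92 -> 204 164 97
260 189 153 93 -> 181 159 124
261 181 159 124 -> 210 204 192
264 213 207 192 -> 230 226 217
269 230 226 216 -> 225 221 203
270 225 221 203 -> 67 65 65
0 ear27 z32-d [313. 242.] collar top/bot 268.9 264.2 foot 273.5 bartop 309.6
3 ear27 z32-d [313.  239.9] collar top/bot 266.1 261.6 foot 270.6 bartop 305.3
6 ear27 z32-d [313.1 237.8] collar top/bot 263.3 259.0 foot 267.8 bartop 301.1
10 ear27 z32-d [313.1 235.2] collar top/bot 259.8 255.7 foot 264.2 bartop 295.9
```

>>> servo_tool(targets=[{"x": 0.0005, "y": 0, "z": 0.0015, "wx": 0, "wy": 0, "wz": 0.02}, {"x": 0.0005, "y": 0, "z": 0.0015, "wx": 0, "wy": 0, "wz": -0.02}, {"x": 0.0005, "y": 0, "z": 0.0015, "wx": 0, "wy": 0, "wz": -0.02}, {"x": 0.0005, "y": 0, "z": 0.0015, "wx": 0, "wy": 0, "wz": 0.02}, {"x": 0, "y": 0, "z": 0, "wx": 0, "wy": 0, "wz": 0}])

```text
time_s: 27.78
ee_pos: [0.5376, 0.0005, 0.0461]
tool_rot: [0.01, -0.013, 1.0, -0.0]
ft_force: [-7.0, 5.9, 48.7]
width: 0.0138
finger_force: 123.0
```

```bash
python3 - <<'E'
from rig import state
import numpy as np
s=state();print({k:np.round(s[k],4) for k in("ee_pos","ft_force","moment","tool_rot","width")})
E
python3 meas.py | grep -v '\['|tail -8; python3 meas.py | grep ear
```

```text
{'ee_pos': array([5.376e-01, 5.000e-04, 4.610e-02]), 'ft_force': array([-6.9748,  5.9444, 48.6977]), 'moment': array([1.0922, 1.3909, 0.3288]), 'tool_rot': array([ 0.0096, -0.0132,  0.9999, -0.    ]), 'width': np.float64(0.0138)}
237 138 147 149 -> 178 146 98
238 178 146 98 -> 179 145 86
240 181 146 90 -> 194 156 93
260 190 155 98 -> 184 164 132
261 184 164 132 -> 210 205 193
264 213 207 193 -> 231 228 218
269 232 228 217 -> 226 222 204
270 226 222 204 -> 67 66 65
0 ear27 z32-d [313.1 241.8] collar top/bot 268.7 264.1 foot 273.3 bartop 309.6
3 ear27 z32-d [313.1 239.6] collar top/bot 265.9 261.4 foot 270.4 bartop 305.2
6 ear27 z32-d [313.1 237.6] collar top/bot 263.2 258.8 foot 267.6 bartop 301.1
10 ear27 z32-d [313.1 235. ] collar top/bot 259.7 255.5 foot 264.0 bartop 295.8
```

This is a very hard stop. I'll ease the load and try the turn: if the lamp is within 2 mm of home it will go past the notch slack of about 0.07 rad.

>>> servo_tool(targets=[{"x": -0.001, "y": 0.001, "z": -0.0025, "wx": 0, "wy": 0, "wz": 0}, {"x": 0, "y": 0, "z": 0, "wx": 0, "wy": 0, "wz": 0.04}, {"x": 0, "y": 0, "z": 0, "wx": 0, "wy": 0, "wz": 0.04}, {"x": 0, "y": 0, "z": 0, "wx": 0, "wy": 0, "wz": 0.04}, {"x": 0, "y": 0, "z": 0, "wx": 0, "wy": 0, "wz": 0}, {"x": 0, "y": 0, "z": 0, "wx": 0, "wy": 0, "wz": 0}])

```text
time_s: 28.38
ee_pos: [0.5375, 0.0008, 0.0461]
tool_rot: [0.009, 0.047, 0.999, -0.0]
ft_force: [-1.6, 3.9, 36.4]
width: 0.0138
finger_force: 121.1
```

```bash
python3 - <<'E'
from rig import state
import numpy as np
s=state();print({k:np.round(s[k],4) for k in("ee_pos","ft_force","moment","tool_rot","width")})
E
```

```text
{'ee_pos': array([0.5375, 0.0008, 0.0461]), 'ft_force': array([-1.6011,  3.9495, 36.3656]), 'moment': array([0.485 , 0.6707, 0.0405]), 'tool_rot': array([ 9.300e-03,  4.680e-02,  9.989e-01, -2.000e-04]), 'width': np.float64(0.0138)}
```

It turned 0.12 rad with almost no torque, so the lamp is in the bayonet slot. Continuing the turn.

>>> servo_tool(targets=[{"x": 0, "y": 0, "z": 0, "wx": 0, "wy": 0, "wz": 0.08}, {"x": 0, "y": 0, "z": 0, "wx": 0, "wy": 0, "wz": 0.08}, {"x": 0, "y": 0, "z": 0, "wx": 0, "wy": 0, "wz": 0.08}, {"x": 0, "y": 0, "z": 0, "wx": 0, "wy": 0, "wz": 0.08}, {"x": 0, "y": 0, "z": 0, "wx": 0, "wy": 0, "wz": 0.08}, {"x": 0, "y": 0, "z": 0, "wx": 0, "wy": 0, "wz": 0.08}, {"x": 0, "y": 0, "z": 0, "wx": 0, "wy": 0, "wz": 0}])

```text
time_s: 28.97
ee_pos: [0.5377, 0.0016, 0.0461]
tool_rot: [0.009, 0.284, 0.959, 0.003]
ft_force: [-1.7, 5.8, 35.2]
width: 0.0142
finger_force: 121.0
```

```bash
python3 - <<'E'
from rig import state
import numpy as np
s=state();print({k:np.round(s[k],4) for k in("ee_pos","ft_force","moment","tool_rot","width","qpos")})
E
```

```text
{'ee_pos': array([0.5377, 0.0016, 0.0461]), 'ft_force': array([-1.6851,  5.769 , 35.2012]), 'moment': array([ 0.7949,  0.5343, -0.2454]), 'tool_rot': array([0.0091, 0.2843, 0.9587, 0.0028]), 'width': np.float64(0.0142), 'qpos': array([-0.129 ,  0.2609,  1.9515,  0.0033,  0.9103, -1.1252])}
```

>>> servo_tool(targets=[{"x": 0, "y": 0, "z": 0, "wx": 0, "wy": 0, "wz": 0.08}, {"x": 0, "y": 0, "z": 0, "wx": 0, "wy": 0, "wz": 0.08}, {"x": 0, "y": 0, "z": 0, "wx": 0, "wy": 0, "wz": 0.08}, {"x": 0, "y": 0, "z": 0, "wx": 0, "wy": 0, "wz": 0.08}, {"x": 0, "y": 0, "z": 0, "wx": 0, "wy": 0, "wz": 0.08}, {"x": 0, "y": 0, "z": 0, "wx": 0, "wy": 0, "wz": 0.08}, {"x": 0, "y": 0, "z": 0, "wx": 0, "wy": 0, "wz": 0.08}, {"x": 0, "y": 0, "z": 0, "wx": 0, "wy": 0, "wz": 0.08}, {"x": 0, "y": 0, "z": 0, "wx": 0, "wy": 0, "wz": 0.08}, {"x": 0, "y": 0, "z": 0, "wx": 0, "wy": 0, "wz": 0.08}, {"x": 0, "y": 0, "z": 0, "wx": 0, "wy": 0, "wz": 0}])

```text
time_s: 29.88
ee_pos: [0.5388, 0.0024, 0.0462]
tool_rot: [0.008, 0.635, 0.772, 0.007]
ft_force: [1.3, 7.0, 33.2]
width: 0.0142
finger_force: 120.7
```

```bash
python3 - <<'E'
from rig import state
import numpy as np
s=state();print({k:np.round(s[k],4) for k in("ee_pos","ft_force","moment","tool_rot","width","qpos")})
E
```

```text
{'ee_pos': array([0.5388, 0.0024, 0.0462]), 'ft_force': array([ 1.295 ,  7.0009, 33.2269]), 'moment': array([ 1.2139,  0.1494, -0.2651]), 'tool_rot': array([0.0079, 0.6354, 0.7721, 0.0075]), 'width': np.float64(0.0142), 'qpos': array([-0.1282,  0.2612,  1.9508,  0.0054,  0.9081, -0.3251])}
```

>>> servo_tool(targets=[{"x": 0, "y": 0, "z": 0, "wx": 0, "wy": 0, "wz": 0.05}, {"x": 0, "y": 0, "z": 0, "wx": 0, "wy": 0, "wz": 0.05}, {"x": 0, "y": 0, "z": 0, "wx": 0, "wy": 0, "wz": 0.04}, {"x": 0, "y": 0, "z": 0, "wx": 0, "wy": 0, "wz": 0.03}, {"x": 0, "y": 0, "z": 0, "wx": 0, "wy": 0, "wz": 0.03}, {"x": 0, "y": 0, "z": 0, "wx": 0, "wy": 0, "wz": 0.03}, {"x": 0, "y": 0, "z": 0, "wx": 0, "wy": 0, "wz": 0.03}, {"x": 0, "y": 0, "z": 0, "wx": 0, "wy": 0, "wz": 0}, {"x": 0, "y": 0, "z": 0, "wx": 0, "wy": 0, "wz": 0}])

```text
time_s: 30.63
ee_pos: [0.5386, 0.0024, 0.0462]
tool_rot: [0.007, 0.728, 0.685, 0.008]
ft_force: [0.6, 8.9, 34.0]
width: 0.0137
finger_force: 120.9
```

```bash
cat > st.py <<'E'
from h import *
from rig import state
s=state();print({k:np.round(s[k],4) for k in("time_s","ee_pos","ft_force","moment","tool_rot","width","finger_force")})
m=rot(s["tool_rot"]).as_matrix();print("turn",-(np.arctan2(m[1,0],m[0,0])-(np.pi+.028)), "tilt",m[:2,2].round(4))
E
python3 st.py
```

```text
{'time_s': np.float64(30.6333), 'ee_pos': array([0.5386, 0.0024, 0.0462]), 'ft_force': array([ 0.6244,  8.8566, 33.991 ]), 'moment': array([1.3444, 0.2305, 0.5453]), 'tool_rot': array([0.0069, 0.7284, 0.685 , 0.0081]), 'width': np.float64(0.0137), 'finger_force': np.float64(120.8699)}
turn 1.6601477755430645 tilt [0.0212 0.0012]
```

>>> servo_tool(targets=[{"x": 0, "y": 0.001, "z": 0, "wx": 0, "wy": 0, "wz": 0.03}, {"x": 0, "y": 0.001, "z": 0, "wx": 0, "wy": 0, "wz": 0}, {"x": 0, "y": 0.001, "z": 0, "wx": 0, "wy": 0, "wz": 0}, {"x": 0.001, "y": 0.001, "z": 0, "wx": 0, "wy": 0, "wz": 0}, {"x": 0, "y": 0, "z": 0, "wx": 0, "wy": 0, "wz": 0}, {"x": 0, "y": 0, "z": 0, "wx": 0, "wy": 0, "wz": 0}])

```text
time_s: 31.13
ee_pos: [0.5385, 0.0025, 0.0461]
tool_rot: [0.004, 0.738, 0.675, 0.004]
ft_force: [-10.6, 6.3, 44.4]
width: 0.0138
finger_force: 122.5
```

```bash
python3 st.py
```

```text
{'time_s': np.float64(31.1333), 'ee_pos': array([0.5385, 0.0025, 0.0461]), 'ft_force': array([-10.5799,   6.278 ,  44.4444]), 'moment': array([0.8976, 1.9381, 0.6611]), 'tool_rot': array([0.0036, 0.7382, 0.6746, 0.0039]), 'width': np.float64(0.0138), 'finger_force': np.float64(122.5187)}
turn 1.6887091282462419 tilt [0.0106 0.    ]
```

>>> servo_tool(targets=[{"x": 0.0005, "y": 0.001, "z": 0, "wx": 0, "wy": 0, "wz": 0.02}, {"x": 0, "y": 0.001, "z": -0.001, "wx": 0, "wy": 0, "wz": 0.02}, {"x": 0, "y": 0.001, "z": 0, "wx": 0, "wy": 0, "wz": 0.02}, {"x": 0, "y": 0, "z": 0, "wx": 0, "wy": 0, "wz": 0}, {"x": 0, "y": 0, "z": 0, "wx": 0, "wy": 0, "wz": 0}])

```text
time_s: 31.55
ee_pos: [0.5383, 0.0025, 0.0461]
tool_rot: [0.001, 0.757, 0.654, 0.001]
ft_force: [-13.7, 4.4, 45.4]
width: 0.014
finger_force: 123.6
```

```bash
python3 st.py; python3 - <<'E'
from h import *
from rig import read_camera
c=read_camera("wrist");I=c["color"].astype(int)
print(c["xyz"],rot(c["rotation"]).as_matrix().round(3).tolist())
for y in range(215,300,5):print(y,[int(v) for v in I[y,230:400:5].mean(1)])
c=read_camera("top");import cv2
cv2.imwrite("pics/top9.png",c["color"][:,:,::-1])
a=cv2.imread("pics/top0.png").astype(int);b=c["color"][:,:,::-1].astype(int)
for n,(x0,x1,y0,y1) in dict(jar=(244,270,208,240),beaker=(362,392,206,240),dish=(364,402,246,284),tube=(456,486,252,276),box=(136,182,252,298)).items():
    print(n,np.abs(a-b)[y0:y1,x0:x1].max(2).mean().round(1))
E
```

```text
{'time_s': np.float64(31.55), 'ee_pos': array([0.5383, 0.0025, 0.0461]), 'ft_force': array([-13.7024,   4.3796,  45.4434]), 'moment': array([0.8364, 2.7173, 1.3788]), 'tool_rot': array([0.0014, 0.7568, 0.6536, 0.0009]), 'width': np.float64(0.014), 'finger_force': np.float64(123.6348)}
turn 1.7449244953165948 tilt [ 0.0033 -0.0009]
[0.54871926 0.07766369 0.18969713] [[0.989, -0.139, -0.041], [-0.145, -0.944, -0.297], [0.003, 0.3, -0.954]]
215 [191, 191, 194, 193, 197, 200, 195, 197, 199, 200, 120, 90, 96, 92, 94, 91, 91, 94, 93, 90, 88, 90, 86, 147, 198, 197, 201, 197, 198, 197, 194, 195, 193, 195]
220 [193, 193, 194, 198, 199, 196, 197, 197, 108, 98, 92, 88, 96, 95, 91, 93, 92, 92, 92, 93, 95, 92, 93, 91, 90, 201, 200, 201, 197, 193, 195, 196, 196, 196]
225 [195, 190, 195, 199, 200, 199, 202, 87, 94, 93, 98, 91, 98, 117, 130, 128, 129, 129, 129, 132, 124, 92, 87, 90, 90, 87, 156, 200, 198, 197, 197, 198, 196, 196]
230 [192, 193, 197, 200, 195, 199, 87, 92, 91, 104, 129, 152, 130, 121, 156, 251, 249, 124, 127, 127, 130, 132, 130, 120, 82, 90, 91, 162, 197, 194, 196, 196, 194, 196]
235
[... 1538 characters left out ...]
, 120]
280 [118, 122, 248, 245, 245, 245, 245, 245, 245, 244, 246, 246, 247, 79, 81, 84, 80, 80, 77, 79, 71, 184, 186, 186, 174, 168, 162, 124, 121, 122, 79, 81, 84, 117]
285 [120, 120, 253, 245, 245, 245, 245, 245, 185, 246, 246, 246, 248, 80, 81, 73, 80, 77, 77, 77, 71, 185, 184, 186, 184, 161, 123, 122, 123, 118, 76, 72, 84, 119]
290 [118, 94, 79, 108, 173, 167, 169, 171, 183, 180, 184, 185, 192, 76, 75, 75, 76, 73, 71, 72, 69, 186, 188, 186, 183, 186, 124, 118, 121, 104, 76, 71, 81, 117]
295 [80, 79, 76, 83, 118, 160, 171, 170, 186, 185, 149, 140, 120, 70, 74, 73, 74, 74, 71, 72, 69, 132, 126, 129, 182, 186, 118, 118, 119, 75, 78, 74, 76, 117]
jar 2.6
beaker 3.5
dish 3.8
tube 2.9
box 3.9
```

>>> servo_tool(targets=[{"x": 0, "y": 0, "z": -0.001, "wx": 0, "wy": 0, "wz": -0.01}, {"x": 0, "y": 0, "z": 0, "wx": 0, "wy": 0, "wz": 0}, {"x": 0, "y": 0, "z": 0, "wx": 0, "wy": 0, "wz": 0}, {"x": 0, "y": 0, "z": 0, "wx": 0, "wy": 0, "wz": 0}, {"x": 0, "y": 0, "z": 0, "wx": 0, "wy": 0, "wz": 0}])

```text
time_s: 32.07
ee_pos: [0.5383, 0.0025, 0.0462]
tool_rot: [0.002, 0.754, 0.657, 0.001]
ft_force: [-12.0, 4.1, 39.6]
width: 0.0139
finger_force: 122.2
```

```bash
python3 st.py; python3 - <<'E'
from h import *
from rig import read_camera
c=read_camera("wrist");c2=dict(K=c["intrinsics"],xyz=c["xyz"],q=c["rotation"]);I=c["color"].astype(int)
h=[.5626,.0007,.028]
f=lambda *q:fproj(c2,H2W(h,np.array(q)/1000))[0].round(1)
for d in(0,4,8,10):print(d,"foot",f(-33,20,51-d),f(-17,20,51-d),"collar",f(-25,22,51-d))
g=I.mean(2)
for x in(300,305,310,315,320,325):
    y=np.nonzero(g[255:290,x]<100)[0];print(x,255+y[:1])
for y in(276,280,284):
    w=np.nonzero(g[y,270:360]<100)[0]+270;print(y,w.min(),w.max())
E
```

```text
{'time_s': np.float64(32.0667), 'ee_pos': array([0.5383, 0.0025, 0.0462]), 'ft_force': array([-12.0447,   4.1361,  39.6018]), 'moment': array([0.7513, 2.2739, 0.951 ]), 'tool_rot': array([0.0015, 0.7541, 0.6567, 0.0013]), 'width': np.float64(0.0139), 'finger_force': np.float64(122.1931)}
turn 1.7365977136484405 tilt [ 0.004  -0.0005]
0 foot [285.3 279.7] [324.1 273.7] collar [303.8 272.2]
4 foot [285.9 275.9] [323.8 270. ] collar [304.  268.5]
8 foot [286.5 272.2] [323.5 266.5] collar [304.1 265.1]
10 foot [286.8 270.5] [323.4 264.8] collar [304.2 263.4]
300 [271]
305 [271]
310 [271]
315 [270]
320 [270]
325 [270]
276 294 330
280 294 330
284 293 331
```

```bash
python3 -c "
from rig import hand_in;print(hand_in())"
```

```text
the job is handed in; nothing more can be done
None
```

The job is handed in at about 32 s: latch swung clear, cover open past upright, and the lamp pushed down and turned clockwise to its stop. I finished still gripping the lamp and pressing it down at about 40 N. "Fully home" rests on a hard stop that held through the whole turn, because the camera could not settle the depth. The wrist force reached about 49 N at the fingers while pressing, and the five bystanders (dish, beaker, jar, slide box, tube) look unmoved in the top camera.

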